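# Put retouching pigments and wet media back in their sockets

## Task

Put away the five retouching materials at the front of the bench: stand each of the three dry-pigment jars (ochre, brown, blue) upright in the oak cup whose painted swatch matches its powder and lid label, and keep the wet media apart from them in the grey spill caddy, the cream jar with the plain white lid in its wide socket and the amber dropper bottle in its narrow one. Every piece must sit right down on the floor of its socket; they are glass, so lower them in without dropping or tipping them over, and do not disturb the glue bottle beside the work.

Things in the scene. Friction and masses are not known exactly. Their poses are not given: they have to be found in the camera images.
- ochre_jar: Loose closed glass jar, black lid with a round ochre colour label, pale ochre powder; 52 mm diameter, 62 mm tall (glass body straight to 53 mm, lid above it a few mm narrower). Stands on the bench near its front edge. Origin: centre of its underside, z up. Grasp the glass body across its diameter about 40 mm above its underside.
- brown_jar: Loose closed glass jar, black lid with a round brown colour label, grey-brown powder; 57 mm diameter, 70 mm tall (glass body straight to 60 mm, lid above it a few mm narrower). Stands on the bench near its front edge. Origin: centre of its underside, z up. Grasp the glass body across its diameter about 40 mm above its underside.
- blue_jar: Loose closed glass jar, white lid with a round blue colour label, blue powder; 48 mm diameter, 58 mm tall (glass body straight to 50 mm, lid above it a few mm narrower). Stands on the bench near its front edge. Origin: centre of its underside, z up. Grasp the glass body across its diameter about 40 mm above its underside.
- cream_jar: Loose closed glass jar, the widest jar, plain white lid without colour label, cream-coloured wet size (not a pigment); 60 mm diameter, 75 mm tall (glass body straight to 64 mm, lid above it a few mm narrower). Stands on the bench near its front edge. Origin: centre of its underside, z up. Grasp the glass body across its diameter about 40 mm above its underside.
- dropper: Loose amber dropper bottle with black cap and rubber bulb; body 37 mm diameter to 66 mm height, cap 22 mm diameter from 64 to 78 mm, bulb 14 mm diameter up to 108 mm. Stands on the bench. Origin: centre of its underside, z up. Grip at about 62 mm, top of body and cap, so the gripper clears the bulb.
- ochre_well: Fixed oak cup with ochre swatch in a steel holder 54 mm from its axis, on its robot side; one of three in a tray, 93.5 mm apart, in varying order. Origin: on the cup's axis, 3 mm above the bench; z up. Tapered socket: floor 6 mm above the origin (58 mm diameter), mouth 22 mm above it (70 mm diameter); outside 76 mm. The 52 mm ochre jar belongs in it, underside 6 mm above the origin.
- brown_well: Fixed oak cup with brown swatch in a steel holder 54 mm from its axis, on its robot side; one of three in a tray, 93.5 mm apart, in varying order. Origin: on the cup's axis, 3 mm above the bench; z up. Tapered socket: floor 6 mm above the origin (63 mm diameter), mouth 22 mm above it (75 mm diameter); outside 81 mm. The 57 mm brown jar belongs in it, underside 6 mm above the origin.
- blue_well: Fixed oak cup with blue swatch in a steel holder 54 mm from its axis, on its robot side; one of three in a tray, 93.5 mm apart, in varying order. Origin: on the cup's axis, 3 mm above the bench; z up. Tapered socket: floor 6 mm above the origin (54 mm diameter), mouth 22 mm above it (66 mm diameter); outside 72 mm. The 48 mm blue jar belongs in it, underside 6 mm above the origin.
- spill_caddy: Fixed grey spill tray, 112 x 196 mm (own x, y), rim 13 mm high, with two white tapered round sockets. Origin: centre of its underside on the bench, z up. Wide socket (cream jar) at x = 0, y = +44 mm in its frame, 66 mm diameter at the floor, 78 at the mouth; narrow socket (dropper bottle) at x = 0, y = -50 mm, 43 and 55 mm. Floors 10 mm, mouths 26 mm above the origin.
- glue_bottle: Bystander: loose tall cream squeeze bottle with a blue spout, 65 mm diameter, 233 mm tall, standing to the left of the work. Origin: centre of its underside, z up. Must stay standing where it is.

How it is judged:
By the outcome, as a careful person would: the job done as asked, in the order asked, and still so for the second after the job is handed in, with the robot touching nothing.
It also fails if it takes over 102 s, if anything falls off the work surface, if the arm or the gripper's body presses on something with over 40 N, if the wrist force passes 120 N, or if a joint passes its speed limit or range.

## Robot

A 6-joint arm with a two-finger parallel gripper is mounted at the origin on a cart in front of the work surface, level with it; the furniture and walls round the work are solid. World frame = base frame: x ahead of the robot, y to its left, z up, the work surface at z = 0. Lengths are in m, angles in rad, forces in N, time in s.
With the tool pointing down it reaches from about 0.275 to 0.825 m from the base axis. Payload 4.9 kg.
Tool frame: the origin (TCP) lies midway between the tips of the shut fingers; the grasp point (between the pads) lies env.grip_point_offset behind it (env.grip_point_offset is the distance from the TCP to the grasp point, in m); z points along the fingers, x is the direction in which the jaws open and shut, and the axes are right-handed (so a half turn about z gives the same grasp; the last joint's range is limited). The gripper opens to 85 mm and grips with 20 to 120 N. Pads are 22 mm wide; open, the fingers measure 114 mm over their backs; the gripper's body (76 mm by 85 mm) begins 54 mm behind the grasp point. The pads swing forward as they close: fully open they stand 13 mm farther back than shut.
Start: joints at [1.19, 0.326, -0.193, 1.052, 0, 1.437], TCP at [0.134, 0.533, 0.231] pointing down, gripper open.
Joint ranges: [-2.65, 2.65], [-0.97, 1.79], [-1.3, 1.35], [-1.93, 2.1], [-1.47, 1.37], [-3.14, 3.14]. Speed limits (rad/s): [2.57, 2.57, 3.14, 3.14, 3.14, 3.14].

## Interface

Orientations are given as a unit quaternion [x, y, z, w].
In Python, from workcell import get_state, vision, job, env gives the robot as it stands.
- The arm moves only by the shell command python3 -m crank 'ROWS' [FORCE]. ROWS is JSON, a list of rows, each an object of numbers: "claw": the gripper's target within -1 to 1 (shut at 1, half-way at 0, fully open at -1); "dx", "dy", "dz": the shift along the world's x, y, z in mm; "wx", "wy", "wz": the turn, a rotation vector about the world's x, y, z in rad. A call has 1 to 20 rows; each row is the pose to reach, as a shift and turn from the pose commanded when the call began; what a row does not reach only later rows make up. A row lasts 1/12 s, in which the tool goes at most 41.7 mm and 7.16 degrees, less where a joint would pass 70% of its speed; a pose out of reach is approached as far as the arm can. A call with a gripper value outside its range is refused whole. The fingers move at their own pace and stop on an object; FORCE is the grip in N (left out, the last holds). Time passes only in rows, so rows that repeat a pose let the fingers close. It gives the time, the measured TCP pose, the force and the opening at its end, in the units of the state.
- get_state(): the state, without advancing time (a new reading comes with each control period).
- vision.get_image(name): name is "scene" or "top"; returns a dict with "pixels" (420x560x3 uint8, blue, green, red), "z_map" (420x560 float32, m along the optical axis (not along the pixel's ray), 0 where there is no reading), "vfov" (degrees; the focal length in pixels is half the picture's height over the tangent of half this angle, whatever the lens; pixels are square), "cx", "cy" (the principal point, pixels), "dist" ([k1, k2, p1, p2, k3] as OpenCV has them; the pictures are not rectified), "rvec" (rotation vector, rad) and "tvec" (3), from world to camera coordinates, as OpenCV has them. Camera axes: x right, y down, z forward; pixel columns grow to the right and rows downward; lengths in m; the calibration is good to about 2 mm. A picture is of the moment at which its call begins.
- job.job_done(): hands the job in, once; it reports no verdict.
The state is a dict: "time_s": time; "joints": joint angles; "dq": joint speeds; "joint_torque": joint torques, N m; "tcp_pos": TCP position; "tool_rot": TCP orientation; "force": force on the tool from outside, world axes, zero at the start; "ft_torque": the same for the moment, N m; "grip_width": finger opening in m.
Only numpy, scipy, OpenCV 4.12 (cv2) and the standard library are available. Lean on these libraries where they do the work, as an engineer would, in place of code of your own. Each camera call takes 0.05 s, during which the arm holds its last target.

## Working session

There is one attempt and no reset: what is moved stays moved. The work goes in short steps, Python scripts to look and compute and a shell command to move; the robot and the scene stay as the last step left them, time stands still between calls to the robot, and variables do not carry over. Pictures are saved under pics/ and viewed, and the job is handed in when it is done.

```bash
mkdir -p pics; ls; python3 - <<'E'
from workcell import get_state, vision, job, env
import cv2
print(get_state()); print(env.grip_point_offset)
for n in ("scene","top"):
    d=vision.get_image(n); cv2.imwrite(f"pics/{n}0.png",d["pixels"])
    print(n,{k:d[k] for k in d if k not in("pixels","z_map")})
E
```

```text
pics
{'time_s': 0.0, 'joints': array([ 1.18981272e+00,  3.26959624e-01, -1.93579977e-01,  1.05201918e+00,
        4.04848214e-05,  1.43661528e+00]), 'dq': array([ 0.0002495 ,  0.00035864, -0.00022643, -0.0007342 ,  0.00048632,
        0.00049338]), 'joint_torque': array([ 6.02563123e-04, -4.43399012e+01,  2.62438506e+01,  1.55216939e-02,
       -4.62762500e-05, -3.14366069e-06]), 'tcp_pos': array([0.13411409, 0.53279275, 0.23049476]), 'tool_rot': array([ 7.88766039e-01,  6.14692898e-01, -7.71496696e-04,  4.26341201e-04]), 'force': array([0.96575847, 0.02783842, 0.96621597]), 'ft_torque': array([ 0.00513679,  0.04160897, -0.0054313 ]), 'grip_width': 0.08543257717470197}
0.0187
scene {'vfov': 42.89630488896094, 'cx': 269.1089286852303, 'cy': 223.2105347002121, 'dist': array([-0.03651021,  0.        ,  0.        ,  0.        ,  0.        ]), 'rvec': array([ 1.93518315, -0.60907932,  0.40360851]), 'tvec': array([-0.41814957,  0.17907294,  0.95084837])}
top {'vfov': 56.92913912936009, 'cx': 281.14042754085875, 'cy': 203.27019168467166, 'dist': array([-0.05864944,  0.        ,  0.        ,  0.        ,  0.        ]), 'rvec': array([ 2.21804937, -2.187909  ,  0.02495948]), 'tvec': array([0.05847925, 0.55728332, 1.17929696])}
```

View pics/scene0.png

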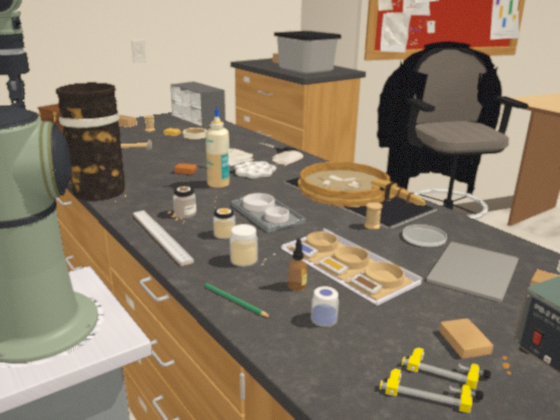

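View pics/top0.png

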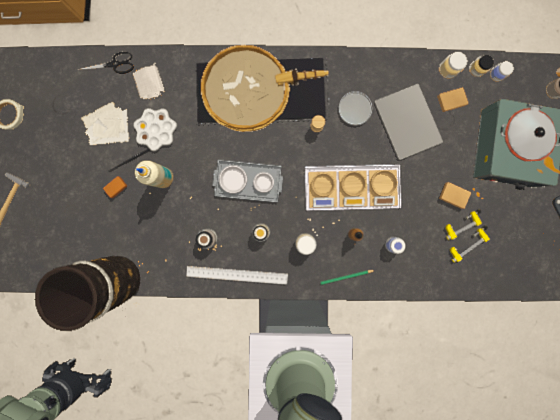

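```bash
cat > h.py <<'E'
import cv2,numpy as np
from workcell import get_state, vision, job, env
def K(d):
    f=d["pixels"].shape[0]/2/np.tan(np.radians(d["vfov"])/2)
    return np.array([[f,0,d["cx"]],[0,f,d["cy"]],[0,0,1.]])
def Rt(d):
    return cv2.Rodrigues(np.array(d["rvec"]))[0],np.array(d["tvec"]).reshape(3)
def ray(d,uv):
    p=cv2.undistortPoints(np.array(uv,float).reshape(-1,1,2),K(d),np.array(d["dist"])).reshape(-1,2)
    R,t=Rt(d); v=np.c_[p,np.ones(len(p))]@R; return -R.T@t,v
def plane(d,uv,z):
    c,v=ray(d,uv); s=(z-c[2])/v[:,2]; return c+s[:,None]*v
def cloud(d):
    h,w=d["z_map"].shape; u,v=np.meshgrid(np.arange(w),np.arange(h))
    p=cv2.undistortPoints(np.stack([u,v],-1).reshape(-1,1,2).astype(float),K(d),np.array(d["dist"])).reshape(-1,2)
    R,t=Rt(d); z=d["z_map"].reshape(-1,1); P=(np.c_[p,np.ones(len(p))]*z-t)@R
    P[z[:,0]==0]=np.nan; return P.reshape(h,w,3)
def proj(d,X):
    return cv2.projectPoints(np.array(X,float).reshape(-1,1,3),np.array(d["rvec"]),np.array(d["tvec"]),K(d),np.array(d["dist"]))[0].reshape(-1,2)
E
python3 - <<'E'
from h import *
d=vision.get_image("top")
np.savez("top0.npz",**d)
s=vision.get_image("scene"); np.savez("scene0.npz",**s)
P=cloud(d)
print("cam",-Rt(d)[0].T@Rt(d)[1], K(d)[0,0], d["time"] if "time" in d else "")
tops=dict(brown=((206,240),.070),ochre=((261,233),.062),cream=((305,244),.075),dropper=((357,234),.108),blue=((396,245),.058))
for n,((u,v),h) in tops.items():
    sub=P[v-14:v+15,u-14:u+15]
    m=np.abs(sub[...,2]-h)<.008
    yy,xx=np.nonzero(m); 
    w=sub[m].mean(0); px=(xx.mean()+u-14,yy.mean()+v-14)
    print(n,m.sum(),w.round(4),np.round(px,1),plane(d,[px],h)[0].round(4), "bench z",np.nanpercentile(sub[...,2],10).round(4))
cv2.imwrite("pics/top_jars.png",cv2.resize(d["pixels"][215:290,180:430],None,fx=3.2,fy=3.2,interpolation=cv2.INTER_CUBIC))
cv2.imwrite("pics/top_wells.png",cv2.resize(d["pixels"][140:220,120:420],None,fx=2.6,fy=2.6,interpolation=cv2.INTER_CUBIC))
cv2.imwrite("pics/sc_crop.png",cv2.resize(s["pixels"][170:335,150:430],None,fx=2.8,fy=2.8,interpolation=cv2.INTER_CUBIC))
E
```

```text
cam [0.52125423 0.05753031 1.19570487] 387.34289421745683 
brown 240 [0.446  0.2892 0.0691] [203.9 239.5] [0.446 0.289 0.07 ] bench z -0.0031
ochre 189 [0.4676 0.1258 0.0611] [260.2 232.8] [0.4677 0.1257 0.062 ] bench z -0.0037
cream 262 [ 0.4355 -0.0089  0.0739] [306.3 244.8] [ 0.4356 -0.0088  0.075 ] bench z -0.0033
dropper 13 [ 0.4655 -0.1568  0.1045] [359.6 235.6] [ 0.4657 -0.1561  0.108 ] bench z -0.004
blue 154 [ 0.4351 -0.2781  0.0566] [397.4 245.6] [ 0.4352 -0.2777  0.058 ] bench z -0.0039
```

View pics/top_jars.png

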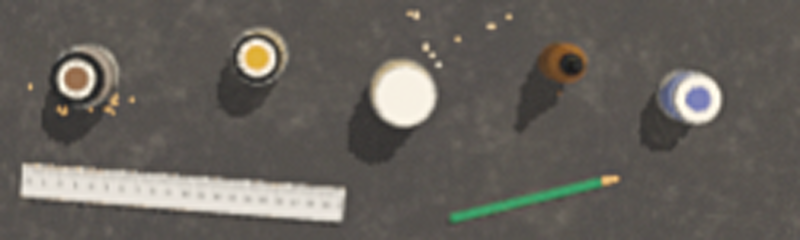

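View pics/top_wells.png

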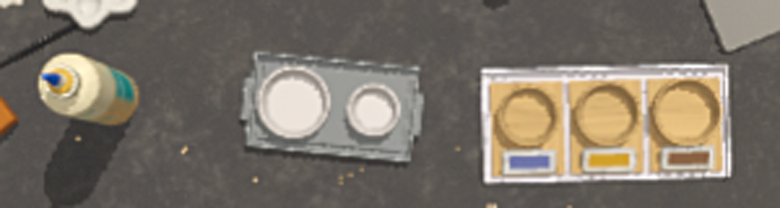

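View pics/sc_crop.png

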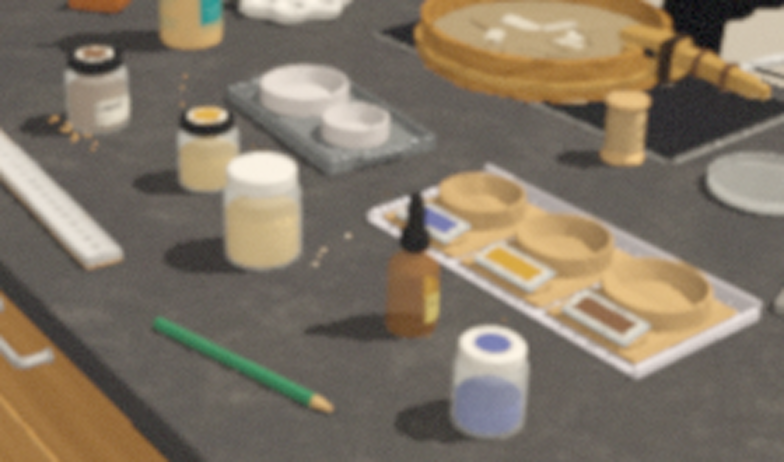

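```bash
python3 - <<'E'
from h import *
d=dict(np.load("top0.npz")); s=dict(np.load("scene0.npz"))
P=cloud(d); Q=cloud(s)
def lab(im,box,lo,hi):
    u0,u1,v0,v1=box; hsv=cv2.cvtColor(im[v0:v1,u0:u1],cv2.COLOR_BGR2HSV)
    m=cv2.inRange(hsv,lo,hi); n,l,st,c=cv2.connectedComponentsWithStats(m)
    if n<2: return None
    k=1+np.argmax(st[1:,4]); return st[k,4],c[k]+[u0,v0]
b=d["pixels"]
# drum / glue
m=(P[...,2]>.1)&(P[...,1]>.3)&(P[...,0]>.1)
for nm,mm in (("drum",m&(P[...,0]<.45)),("glue",m&(P[...,0]>.5)&(P[...,1]<.6))):
    X=P[mm]; print(nm,mm.sum(),X.min(0).round(3),X.max(0).round(3))
# labels
for n,box,lo,hi,z in (("brown",(193,214,228,250),(0,60,60),(18,255,255),.07),("ochre",(250,270,223,243),(15,120,100),(30,255,255),.062),("blue",(386,410,233,258),(105,100,120),(130,255,255),.058),("cream",(290,322,230,262),(0,0,185),(179,80,255),.075)):
    r=lab(b,box,lo,hi)
    if r: print(n,r[0],r[1].round(1),plane(d,[r[1]],z)[0].round(4))
# rims from depth: circle through rim points
def circ(X):
    A=np.c_[2*X[:,:2],np.ones(len(X))]; q=np.linalg.lstsq(A,(X[:,:2]**2).sum(1),rcond=None)[0]
    return q[:2].round(4),np.sqrt(q[2]+q[0]**2+q[1]**2).round(4)
for n,(u,v) in dict(wide=(232,179),narrow=(263,183),w1=(322,184),w2=(353,184),w3=(384,184)).items():
    r=18; sub=P[v-r:v+r,u-r:u+r].reshape(-1,3)
    c0=plane(d,[(u,v)],.025)[0]
    for _ in range(3):
        dd=np.linalg.norm(sub[:,:2]-c0[:2],axis=1)
        k=(sub[:,2]>.016)&(sub[:,2]<.04)&(dd<.045)
        c,rad=circ(sub[k]); c0=np.r_[c,0]
    print(n,k.sum(),c,rad,np.median(sub[k][:,2]).round(4))
# swatches
for n,box,lo,hi in (("blue",(305,400,195,212),(105,60,60),(130,255,255)),("ochre",(305,400,195,212),(18,170,120),(30,255,255)),("brown",(372,398,195,210),(0,80,50),(15,255,200))):
    r=lab(b,box,lo,hi)
    if r: print("swatch",n,r[0],r[1].round(1),plane(d,[r[1]],.012)[0].round(4))
# scene: tops from depth
for n,c,h in (("brown",(.446,.289),.07),("ochre",(.4677,.1257),.062),("cream",(.4355,-.009),.075),("blue",(.435,-.278),.058)):
    m=(np.abs(Q[...,2]-h)<.006)&(np.hypot(Q[...,0]-c[0],Q[...,1]-c[1])<.05)
    vv,uu=np.nonzero(m); px=((uu.min()+uu.max())/2,(vv.min()+vv.max())/2)
    print("scene",n,m.sum(),Q[m].mean(0).round(4),((Q[m].min(0)+Q[m].max(0))/2).round(4))
E
```

```text
drum 8401 [0.103 0.458 0.1  ] [0.394 0.649 0.577]
glue 578 [0.599 0.4   0.101] [0.663 0.462 0.233]
brown 44 [203.4 239.1] [0.4472 0.2907 0.07  ]
ochre 38 [259.8 232.5] [0.4685 0.1268 0.062 ]
cream 296 [305.9 243.9] [ 0.4381 -0.0074  0.075 ]
wide 176 [0.6277 0.2137] 0.039 0.0231
narrow 124 [0.6196 0.12  ] 0.0275 0.0232
w1 168 [ 0.6123 -0.0609] 0.0344 0.0209
w2 168 [ 0.6174 -0.1526] 0.0352 0.0221
w3 184 [ 0.6218 -0.2452] 0.0385 0.0215
swatch blue 59 [323.1 201.5] [ 0.5634 -0.0622  0.012 ]
swatch ochre 44 [353.5 201. ] [ 0.5662 -0.1554  0.012 ]
swatch brown 61 [384.4 200.5] [ 0.5691 -0.2502  0.012 ]
scene brown 128 [0.4454 0.2852 0.0672] [0.4468 0.2883 0.0672]
scene ochre 132 [0.4674 0.1213 0.0592] [0.4676 0.1232 0.0593]
scene cream 231 [ 0.4347 -0.013   0.0726] [ 0.4352 -0.0103  0.0726]
scene blue 266 [ 0.4341 -0.2835  0.0558] [ 0.4359 -0.2819  0.0552]
```

```bash
python3 - <<'E'
from h import *
d=dict(np.load("top0.npz")); s=dict(np.load("scene0.npz"))
cv2.imwrite("pics/wz.png",cv2.resize(d["pixels"][160:216,302:404],None,fx=7.5,fy=7.5,interpolation=cv2.INTER_CUBIC))
P=cloud(d)[160:216,302:404]
z=P[...,2]; 
print("bench",np.nanmedian(cloud(d)[222:230,302:404,2]))
g=np.clip((z+.005)/.035*255,0,255).astype(np.uint8)
cv2.imwrite("pics/wzd.png",cv2.resize(g,None,fx=7.5,fy=7.5,interpolation=cv2.INTER_NEAREST))
cv2.imwrite("pics/ws.png",cv2.resize(s["pixels"][225:305,280:420],None,fx=5.5,fy=5.5,interpolation=cv2.INTER_CUBIC))
E
```

```text
bench -0.0012696348659740125<stdin>:7: RuntimeWarning: invalid value encountered in cast
```

View pics/wz.png

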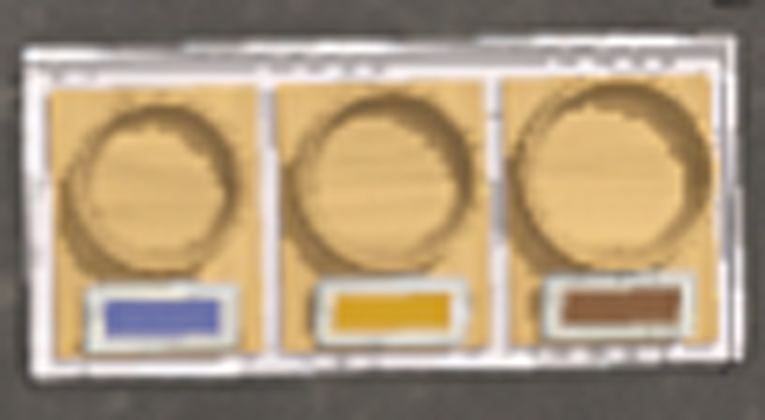

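View pics/wzd.png

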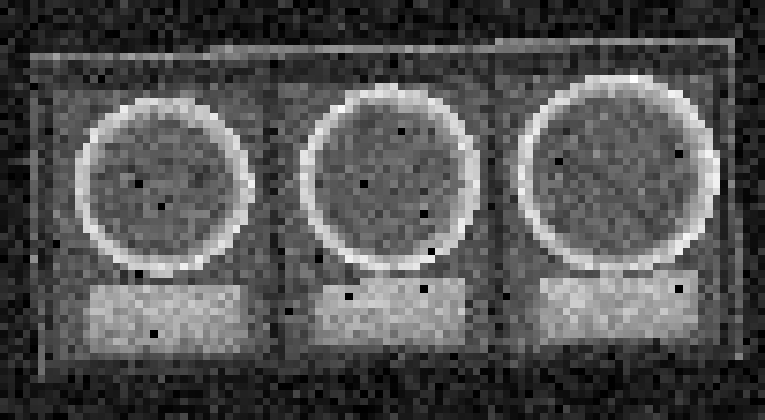

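View pics/ws.png

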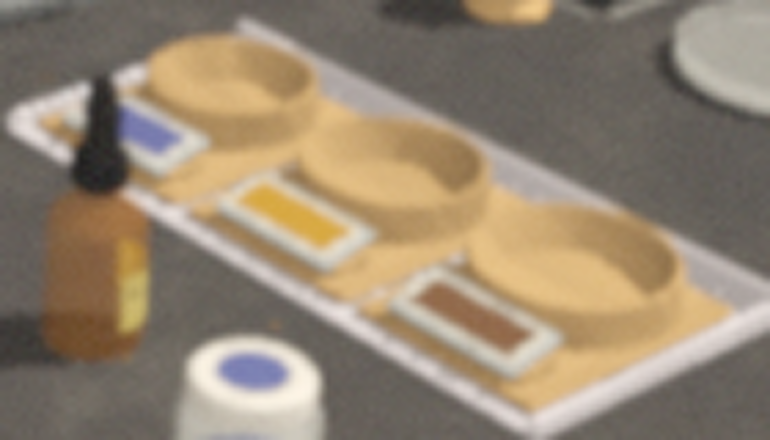

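```bash
python3 - <<'E'
from h import *
d=dict(np.load("top0.npz")); s=dict(np.load("scene0.npz"))
P=cloud(d)
px=dict(blue=(323.5,184.0),ochre=(353.5,183.2),brown=(384,182.5))
for n,p in px.items(): print(n,plane(d,[p],.025)[0].round(4))
def circ(X):
    A=np.c_[2*X[:,:2],np.ones(len(X))]; q=np.linalg.lstsq(A,(X[:,:2]**2).sum(1),rcond=None)[0]
    return q[:2],np.sqrt(q[2]+q[0]**2+q[1]**2).round(4)
for src,Pc,b in (("top",P,-.0013),("scene",cloud(s),-.002)):
  for n,c0,r0 in (("blue",(.616,-.061),.0345),("ochre",(.619,-.154),.0365),("brown",(.621,-.248),.039),("wide",(.6277,.2137),.0405),("narrow",(.6196,.12),.029)):
    X=Pc.reshape(-1,3); c0=np.array(c0)
    for _ in range(6):
        r=np.hypot(*(X[:,:2]-c0).T)
        k=(abs(r-r0)<.006)&(X[:,2]>.017)&(X[:,2]<.032)
        c,rad=circ(X[k]); c0=c
    print(src,n,k.sum(),c.round(4),rad,np.median(X[k][:,2]).round(4))
X=P.reshape(-1,3)
for n,p in dict(brown=(.446,.289),ochre=(.468,.126),cream=(.4366,-.0085),blue=(.435,-.278),dropper=(.466,-.156)).items():
    k=(np.hypot(X[:,0]-p[0],X[:,1]-p[1])<.06)&(X[:,2]>.04); Y=X[k]
    print(n,Y[:,2].max().round(3),np.median(Y[Y[:,2]>Y[:,2].max()-.008],0).round(4))
# scene contours for dropper: bulb top pixels
v,u=np.nonzero((cloud(s)[...,2]>.085)&(cloud(s)[...,0]<.52)&(abs(cloud(s)[...,1]+.156)<.05))
print(u.min(),u.max(),v.min(),v.max())
Y=cloud(s)[v,u]; print(Y.mean(0))
hsv=cv2.cvtColor(d["pixels"],cv2.COLOR_BGR2HSV)
for box,z in (((345,372,222,250),.108),):
    sub=d["pixels"][222:250,345:375].max(2); m=(sub<45).astype(np.uint8)
    n,l,st,c=cv2.connectedComponentsWithStats(m)
    for i in range(1,n): print(st[i,4],c[i]+[345,222],plane(d,[c[i]+[345,222]],.1)[0])
m=cv2.inRange(hsv[233:258,386:412],(100,60,60),(135,255,255)); n,l,st,c=cv2.connectedComponentsWithStats(m)
for i in range(1,n): print("blue",st[i,4],c[i]+[386,233],plane(d,[c[i]+[386,233]],.058)[0])
E
```

```text
blue [ 0.6161 -0.0615  0.025 ]
ochre [ 0.6198 -0.1525  0.025 ]
brown [ 0.6233 -0.2454  0.025 ]
top blue 137 [ 0.6154 -0.0609] 0.0332 0.0215
top ochre 145 [ 0.6187 -0.1528] 0.0349 0.0225
top brown 169 [ 0.622  -0.2451] 0.0386 0.022
top wide 164 [0.6277 0.2136] 0.0391 0.0233
top narrow 117 [0.6197 0.1201] 0.0276 0.0237
scene blue 194 [ 0.6162 -0.0626] 0.0339 0.0205
scene ochre 229 [ 0.6193 -0.1556] 0.0357 0.0209
scene brown 307 [ 0.6218 -0.2481] 0.0388 0.0205
scene wide 168 [0.628  0.2115] 0.0401 0.0207
scene narrow 146 [0.62   0.1176] 0.0288 0.0208
brown 0.075 [0.4449 0.2896 0.0694]
ochre 0.067 [0.4671 0.1261 0.0616]
cream 0.08 [ 0.4377 -0.0106  0.0747]
blue 0.063 [ 0.434  -0.2797  0.0573]
dropper 0.11 [ 0.4646 -0.1577  0.1059]
295 302 239 249
[ 0.46474062 -0.16462571  0.09507938]
17 [357.64705882 235.29411765] [ 0.46609418 -0.15207854  0.1       ]
blue 14 [388.07142857 245.        ] [ 0.43654819 -0.25019113  0.058     ]
blue 34 [397.64705882 245.5       ] [ 0.43538078 -0.27858075  0.058     ]
```

```bash
python3 -m crank '[{"dy":-40,"claw":-1,"wz":-0.12},{"dy":-80,"claw":-1,"wz":-0.24},{"dy":-120,"claw":-1,"wz":-0.36},{"dy":-160,"claw":-1,"wz":-0.48},{"dy":-200,"claw":-1,"wz":-0.6},{"dy":-240,"claw":-1,"wz":-0.72},{"dx":35,"dy":-265,"claw":-1,"wz":-0.84},{"dx":70,"dy":-290,"claw":-1,"wz":-0.96},{"dx":105,"dy":-305,"claw":-1,"wz":-1.08},{"dx":140,"dy":-320,"claw":-1,"wz":-1.2},{"dx":175,"dy":-340,"claw":-1,"wz":-1.324},{"dx":210,"dy":-360,"claw":-1,"wz":-1.324},{"dx":245,"dy":-380,"claw":-1,"wz":-1.324},{"dx":280,"dy":-395,"claw":-1,"wz":-1.324},{"dx":315,"dy":-405,"claw":-1,"wz":-1.324},{"dx":334,"dy":-408,"dz":-40,"claw":-1,"wz":-1.324},{"dx":334,"dy":-408,"dz":-80,"claw":-1,"wz":-1.324},{"dx":334,"dy":-408,"dz":-100,"claw":-1,"wz":-1.324},{"dx":334,"dy":-408,"dz":-100,"claw":-1,"wz":-1.324}]'
python3 - <<'E'
from h import *
s=get_state(); print({k:np.round(s[k],4) for k in s})
for n in("top","scene"): 
    d=vision.get_image(n); cv2.imwrite(f"pics/{n}1.png",d["pixels"]); np.savez(n+"1.npz",**d)
    print(n,proj(d,[s["tcp_pos"]]))
E
```

```text
{'time_s': np.float64(0.2), 'joints': array([ 1.1898,  0.3267, -0.1932,  1.052 ,  0.    ,  1.4366]), 'dq': array([ 0.0001, -0.003 ,  0.0034,  0.0001,  0.0011,  0.0011]), 'joint_torque': array([ 4.00000e-04, -4.43303e+01,  2.62425e+01,  1.14000e-02,
       -1.00000e-04, -0.00000e+00]), 'tcp_pos': array([0.1342, 0.533 , 0.2308]), 'tool_rot': array([ 7.888e-01,  6.147e-01, -5.000e-04,  3.000e-04]), 'force': array([-0.7021,  0.7309, -0.186 ]), 'ft_torque': array([-0.0534,  0.0703,  0.0354]), 'grip_width': np.float64(0.0854)}
top [[ 93.92125437 364.76596412]]
scene [[ 22.10666059 123.49528234]]invalid input
```

```bash
python3 -m crank '[{"claw":-1,"dx":0,"dy":-40,"dz":0,"wx":0,"wy":0,"wz":-0.12}]'; python3 -m crank --help | head
```

```text
time_s: 0.38
tcp_pos: [0.1355, 0.4982, 0.2303]
tool_rot: [0.824, 0.566, 0.001, -0.001]
force: [1.3, 0.2, 1.3]
grip_width: 0.0857invalid input: not JSON, or not a number
```

```bash
python3 -m crank '[{"claw":-1,"dx":0,"dy":-40,"dz":0,"wx":0,"wy":0,"wz":-0.12},{"claw":-1,"dx":0,"dy":-80,"dz":0,"wx":0,"wy":0,"wz":-0.24},{"claw":-1,"dx":0,"dy":-120,"dz":0,"wx":0,"wy":0,"wz":-0.36},{"claw":-1,"dx":0,"dy":-160,"dz":0,"wx":0,"wy":0,"wz":-0.48},{"claw":-1,"dx":10,"dy":-200,"dz":0,"wx":0,"wy":0,"wz":-0.6},{"claw":-1,"dx":40,"dy":-225,"dz":0,"wx":0,"wy":0,"wz":-0.72},{"claw":-1,"dx":75,"dy":-245,"dz":0,"wx":0,"wy":0,"wz":-0.84},{"claw":-1,"dx":110,"dy":-265,"dz":0,"wx":0,"wy":0,"wz":-0.96},{"claw":-1,"dx":145,"dy":-285,"dz":0,"wx":0,"wy":0,"wz":-1.08},{"claw":-1,"dx":180,"dy":-305,"dz":0,"wx":0,"wy":0,"wz":-1.204},{"claw":-1,"dx":215,"dy":-325,"dz":0,"wx":0,"wy":0,"wz":-1.204},{"claw":-1,"dx":250,"dy":-340,"dz":0,"wx":0,"wy":0,"wz":-1.204},{"claw":-1,"dx":285,"dy":-355,"dz":0,"wx":0,"wy":0,"wz":-1.204},{"claw":-1,"dx":315,"dy":-365,"dz":-20,"wx":0,"wy":0,"wz":-1.204},{"claw":-1,"dx":334,"dy":-368,"dz":-50,"wx":0,"wy":0,"wz":-1.204},{"claw":-1,"dx":334,"dy":-368,"dz":-80,"wx":0,"wy":0,"wz":-1.204},{"claw":-1,"dx":334,"dy":-368,"dz":-100,"wx":0,"wy":0,"wz":-1.204},{"claw":-1,"dx":334,"dy":-368,"dz":-100,"wx":0,"wy":0,"wz":-1.204}]'
python3 - <<'E'
from h import *
s=get_state(); print({k:np.round(s[k],4) for k in s})
for n in("top","scene"): 
    d=vision.get_image(n); cv2.imwrite(f"pics/{n}1.png",d["pixels"]); np.savez(n+"1.npz",**d)
    print(n,proj(d,[s["tcp_pos"]]))
E
```

```text
time_s: 1.88
tcp_pos: [0.4653, 0.1246, 0.1272]
tool_rot: [1.0, -0.0, -0.004, 0.0]
force: [-0.7, -1.0, -0.0]
grip_width: 0.0857
{'time_s': np.float64(1.8833), 'joints': array([ 1.0830e-01,  3.1000e-01, -5.1010e-01,  7.5870e-01,  1.0000e-04,
        1.6799e+00]), 'dq': array([ 0.0123, -0.0592,  0.0572,  0.0915,  0.0005, -0.0007]), 'joint_torque': array([-3.71600e-01, -3.92280e+01,  2.32955e+01, -1.29550e+00,
       -7.00000e-03, -4.00000e-04]), 'tcp_pos': array([0.4653, 0.1246, 0.1272]), 'tool_rot': array([ 1.e+00, -4.e-04, -4.e-03,  4.e-04]), 'force': array([-0.7058, -0.9651, -0.0227]), 'ft_torque': array([-0.0134,  0.0312, -0.0077]), 'grip_width': np.float64(0.0857)}
top [[259.15025137 234.76457967]]
scene [[221.80174815 184.52593821]]
```

View pics/scene1.png

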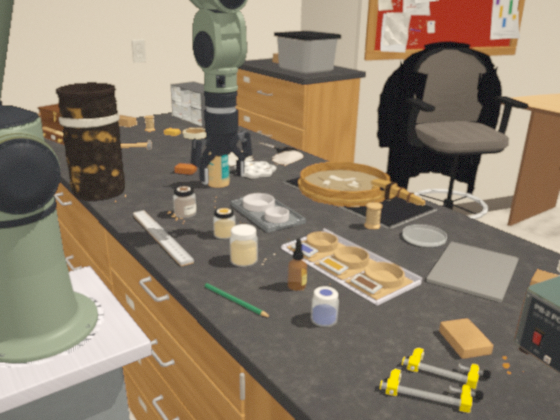

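```bash
python3 -m crank '[{"claw":-1,"dx":0,"dy":0,"dz":-30,"wx":0,"wy":0,"wz":0},{"claw":-1,"dx":0,"dy":0,"dz":-60,"wx":0,"wy":0,"wz":0},{"claw":-1,"dx":0,"dy":0,"dz":-85,"wx":0,"wy":0,"wz":0},{"claw":-1,"dx":0,"dy":0,"dz":-100,"wx":0,"wy":0,"wz":0},{"claw":-1,"dx":0,"dy":0,"dz":-109,"wx":0,"wy":0,"wz":0},{"claw":-1,"dx":0,"dy":0,"dz":-109,"wx":0,"wy":0,"wz":0},{"claw":-1,"dx":0,"dy":0,"dz":-109,"wx":0,"wy":0,"wz":0}]' 40
python3 - <<'E'
from h import *
s=get_state(); print(s["tcp_pos"],s["force"])
d=vision.get_image("scene"); cv2.imwrite("pics/scene2.png",cv2.resize(d["pixels"][100:260,130:330],None,fx=3.5,fy=3.5))
E
```

```text
time_s: 2.57
tcp_pos: [0.4695, 0.1256, 0.0236]
tool_rot: [1.0, 0.0, 0.001, -0.0]
force: [-0.5, 0.0, -1.2]
grip_width: 0.0855
[0.46945045 0.12562129 0.02355812] [-0.45940418  0.01889502 -1.16435755]
```

View pics/scene2.png

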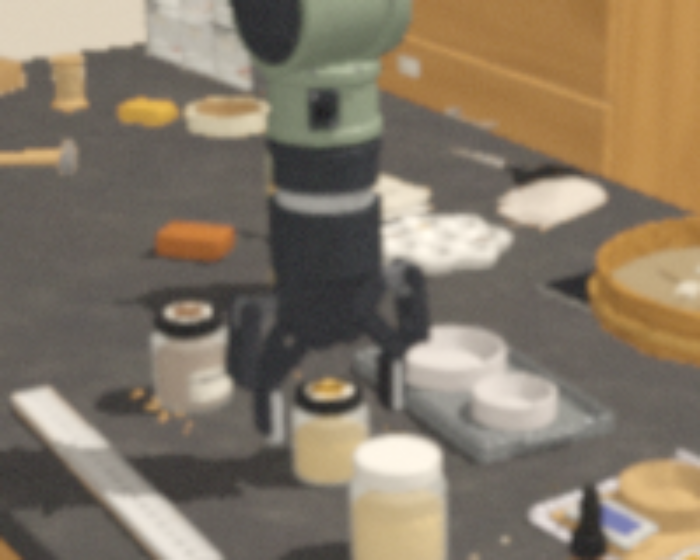

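```bash
python3 -m crank '[{"claw":1,"dx":0,"dy":0,"dz":0,"wx":0,"wy":0,"wz":0},{"claw":1,"dx":0,"dy":0,"dz":0,"wx":0,"wy":0,"wz":0},{"claw":1,"dx":0,"dy":0,"dz":0,"wx":0,"wy":0,"wz":0},{"claw":1,"dx":0,"dy":0,"dz":0,"wx":0,"wy":0,"wz":0},{"claw":1,"dx":0,"dy":0,"dz":0,"wx":0,"wy":0,"wz":0},{"claw":1,"dx":0,"dy":0,"dz":0,"wx":0,"wy":0,"wz":0},{"claw":1,"dx":0,"dy":0,"dz":0,"wx":0,"wy":0,"wz":0},{"claw":1,"dx":0,"dy":0,"dz":0,"wx":0,"wy":0,"wz":0}]' 40
python3 - <<'E'
from h import *
s=get_state(); print(s["tcp_pos"],s["force"])
E
```

```text
time_s: 3.28
tcp_pos: [0.469, 0.1254, 0.0234]
tool_rot: [1.0, 0.0, 0.001, -0.0]
force: [-1.3, -0.1, 8.2]
grip_width: 0.0498
[0.4689653  0.12544562 0.02343749] [-1.31202316 -0.11346792  8.19546283]
```

```bash
python3 -m crank '[{"claw":1,"dx":0,"dy":0,"dz":10,"wx":0,"wy":0,"wz":0},{"claw":1,"dx":0,"dy":0,"dz":25,"wx":0,"wy":0,"wz":0},{"claw":1,"dx":0,"dy":0,"dz":50,"wx":0,"wy":0,"wz":0},{"claw":1,"dx":0,"dy":0,"dz":50,"wx":0,"wy":0,"wz":0}]'
python3 - <<'E'
from h import *
s=get_state(); print(s["tcp_pos"],s["force"])
d=vision.get_image("scene"); cv2.imwrite("pics/scene3.png",cv2.resize(d["pixels"][130:250,170:290],None,fx=5,fy=5))
E
```

```text
time_s: 3.62
tcp_pos: [0.4709, 0.1257, 0.0762]
tool_rot: [1.0, 0.0, 0.003, -0.0]
force: [0.5, -0.9, -0.6]
grip_width: 0.0496
[0.47092057 0.12569829 0.07620077] [ 0.49620967 -0.90043846 -0.61748882]
```

View pics/scene3.png

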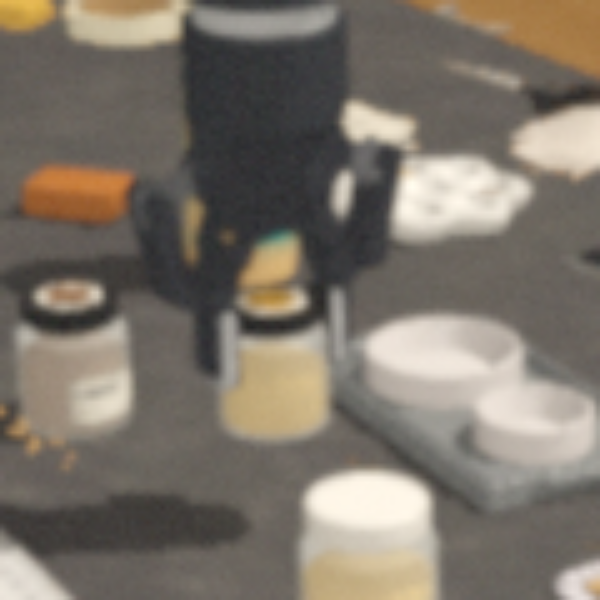

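```bash
python3 -m crank '[{"claw":1,"dx":5,"dy":0,"dz":20,"wx":0,"wy":0,"wz":0},{"claw":1,"dx":20,"dy":-20,"dz":35,"wx":0,"wy":0,"wz":0},{"claw":1,"dx":35,"dy":-45,"dz":45,"wx":0,"wy":0,"wz":0},{"claw":1,"dx":50,"dy":-75,"dz":50,"wx":0,"wy":0,"wz":0},{"claw":1,"dx":65,"dy":-105,"dz":50,"wx":0,"wy":0,"wz":0},{"claw":1,"dx":80,"dy":-135,"dz":50,"wx":0,"wy":0,"wz":0},{"claw":1,"dx":95,"dy":-165,"dz":50,"wx":0,"wy":0,"wz":0},{"claw":1,"dx":110,"dy":-195,"dz":50,"wx":0,"wy":0,"wz":0},{"claw":1,"dx":125,"dy":-225,"dz":50,"wx":0,"wy":0,"wz":0},{"claw":1,"dx":140,"dy":-250,"dz":45,"wx":0,"wy":0,"wz":0},{"claw":1,"dx":148,"dy":-270,"dz":30,"wx":0,"wy":0,"wz":0},{"claw":1,"dx":150,"dy":-279,"dz":10,"wx":0,"wy":0,"wz":0},{"claw":1,"dx":150,"dy":-279,"dz":-10,"wx":0,"wy":0,"wz":0},{"claw":1,"dx":150,"dy":-279,"dz":-10,"wx":0,"wy":0,"wz":0},{"claw":1,"dx":150,"dy":-279,"dz":-10,"wx":0,"wy":0,"wz":0}]'
python3 - <<'E'
from h import *
s=get_state(); print(s["tcp_pos"],s["force"])
for n in("scene","top"):
    d=vision.get_image(n); np.savez(n+"4.npz",**d); a=proj(d,[[.619,-.154,.06]])[0].astype(int)
    cv2.imwrite(f"pics/{n}4.png",cv2.resize(d["pixels"][a[1]-50:a[1]+60,a[0]-60:a[0]+60],None,fx=5,fy=5))
E
```

```text
time_s: 4.92
tcp_pos: [0.6164, -0.153, 0.0604]
tool_rot: [1.0, -0.0, -0.002, -0.001]
force: [0.2, -0.1, -1.3]
grip_width: 0.0497
[ 0.61643104 -0.15303064  0.06036387] [ 0.16010958 -0.14589646 -1.30433608]
```

View pics/scene4.png

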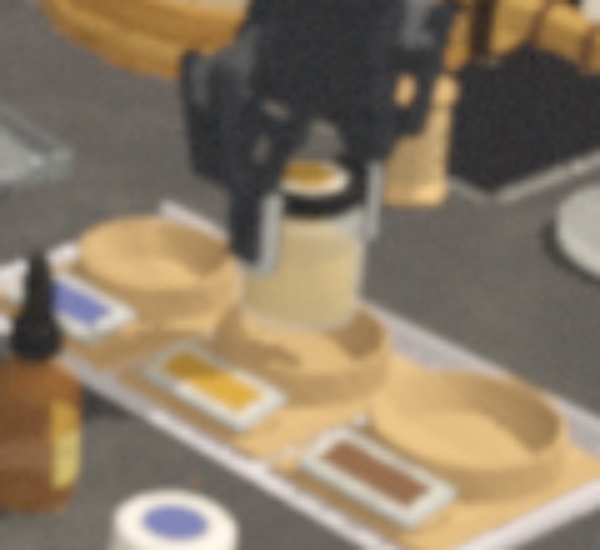

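View pics/top4.png

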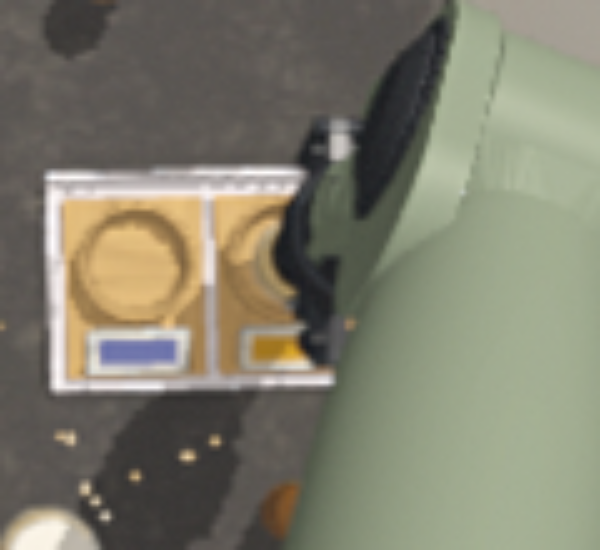

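```bash
cat >> h.py <<'E'
def cyl(d,c,r,z0,z1):
    from scipy.optimize import least_squares
    Q=cloud(d).reshape(-1,3); Q=Q[np.isfinite(Q[:,0])]
    c=np.array(c,float)
    for _ in range(3):
        k=(Q[:,2]>z0)&(Q[:,2]<z1)&(abs(np.hypot(*(Q[:,:2]-c).T)-r)<.008)
        X=Q[k]; c=least_squares(lambda p:np.hypot(*(X[:,:2]-p).T)-r,c,loss="soft_l1",f_scale=.002).x
    return c.round(4),k.sum()
E
python3 - <<'E'
from h import *
d=dict(np.load("scene4.npz"))
print(cyl(d,(.617,-.154),.026,.048,.068))
d=dict(np.load("scene0.npz"))
print("well outer",cyl(d,(.619,-.155),.038,.012,.022))
print("ochre0",cyl(d,(.468,.123),.026,.008,.045))
print("brown0",cyl(d,(.446,.288),.0285,.008,.05))
print("blue0",cyl(d,(.435,-.28),.024,.008,.042))
print("cream0",cyl(d,(.436,-.01),.03,.008,.055))
print("dropper0",cyl(d,(.465,-.16),.0185,.008,.058))
print(cyl(d,(.616,-.062),.036,.012,.022),cyl(d,(.622,-.248),.0405,.012,.022))
E
```

```text
(array([ 0.6168, -0.1531]), np.int64(194))
well outer (array([ 0.6173, -0.1554]), np.int64(318))
ochre0 (array([0.4695, 0.1251]), np.int64(290))
brown0 (array([0.4475, 0.2893]), np.int64(336))
blue0 (array([ 0.4366, -0.2805]), np.int64(427))
cream0 (array([ 0.4376, -0.0095]), np.int64(559))
dropper0 (array([ 0.4678, -0.1602]), np.int64(436))
(array([ 0.6157, -0.0627]), np.int64(271)) (array([ 0.62  , -0.2479]), np.int64(439))
```

```bash
python3 -m crank '[{"claw":1,"dx":1,"dy":-2,"dz":-5,"wx":0,"wy":0,"wz":0},{"claw":1,"dx":1,"dy":-2,"dz":-10,"wx":0,"wy":0,"wz":0},{"claw":1,"dx":1,"dy":-2,"dz":-15,"wx":0,"wy":0,"wz":0},{"claw":1,"dx":1,"dy":-2,"dz":-20,"wx":0,"wy":0,"wz":0},{"claw":1,"dx":1,"dy":-2,"dz":-24,"wx":0,"wy":0,"wz":0},{"claw":1,"dx":1,"dy":-2,"dz":-28,"wx":0,"wy":0,"wz":0},{"claw":1,"dx":1,"dy":-2,"dz":-30,"wx":0,"wy":0,"wz":0},{"claw":1,"dx":1,"dy":-2,"dz":-30,"wx":0,"wy":0,"wz":0},{"claw":1,"dx":1,"dy":-2,"dz":-30,"wx":0,"wy":0,"wz":0}]'
```

```text
time_s: 5.77
tcp_pos: [0.6191, -0.1555, 0.0325]
tool_rot: [1.0, 0.0, -0.0, -0.0]
force: [-1.9, 0.3, 3.1]
grip_width: 0.0497
```

```bash
python3 -m crank '[{"claw":0.2,"dx":0,"dy":0,"dz":-0.5,"wx":0,"wy":0,"wz":0},{"claw":-0.2,"dx":0,"dy":0,"dz":-0.5,"wx":0,"wy":0,"wz":0},{"claw":-0.6,"dx":0,"dy":0,"dz":-0.5,"wx":0,"wy":0,"wz":0},{"claw":-1,"dx":0,"dy":0,"dz":-0.5,"wx":0,"wy":0,"wz":0},{"claw":-1,"dx":0,"dy":0,"dz":-0.5,"wx":0,"wy":0,"wz":0},{"claw":-1,"dx":0,"dy":0,"dz":-0.5,"wx":0,"wy":0,"wz":0},{"claw":-1,"dx":0,"dy":0,"dz":5,"wx":0,"wy":0,"wz":0},{"claw":-1,"dx":0,"dy":0,"dz":20,"wx":0,"wy":0,"wz":0},{"claw":-1,"dx":0,"dy":0,"dz":45,"wx":0,"wy":0,"wz":0},{"claw":-1,"dx":0,"dy":0,"dz":80,"wx":0,"wy":0,"wz":0},{"claw":-1,"dx":0,"dy":0,"dz":110,"wx":0,"wy":0,"wz":0},{"claw":-1,"dx":0,"dy":0,"dz":110,"wx":0,"wy":0,"wz":0}]'
python3 - <<'E'
from h import *
s=get_state(); print(s["tcp_pos"],s["force"])
for n in("scene",):
    d=vision.get_image(n); np.savez(n+"5.npz",**d); a=proj(d,[[.619,-.154,.06]])[0].astype(int)
    cv2.imwrite(f"pics/{n}5.png",cv2.resize(d["pixels"][a[1]-50:a[1]+60,a[0]-60:a[0]+60],None,fx=5,fy=5))
    print(cyl(d,(.617,-.154),.026,.03,.058))
    Q=cloud(d).reshape(-1,3);k=(np.hypot(Q[:,0]-.619,Q[:,1]+.155)<.02)&(Q[:,2]>.05)&(Q[:,2]<.09);print(np.median(Q[k],0))
E
```

```text
time_s: 6.77
tcp_pos: [0.6234, -0.1571, 0.1497]
tool_rot: [1.0, 0.0, 0.005, 0.002]
force: [1.0, -0.6, 1.5]
grip_width: 0.0853
[ 0.6233906  -0.15705948  0.1497075 ] [ 0.97845531 -0.60958211  1.48000394]
(array([ 0.6204, -0.1551]), np.int64(299))
[ 0.61723378 -0.15639947  0.06901188]
```

View pics/scene5.png

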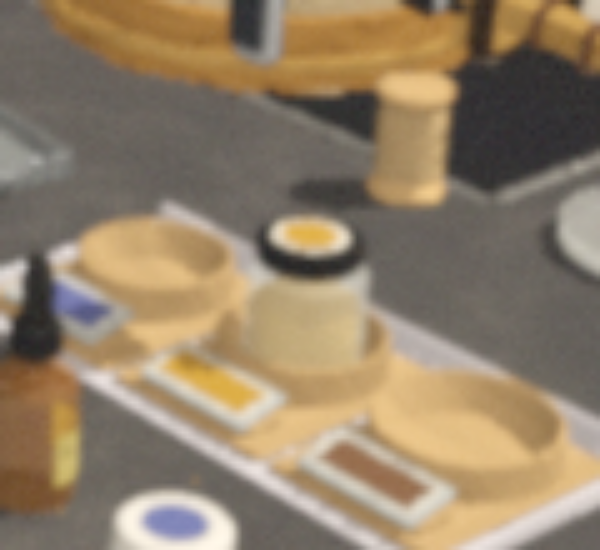

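```bash
python3 -m crank '[{"claw":-1,"dx":-10,"dy":20,"dz":0,"wx":0,"wy":0,"wz":0},{"claw":-1,"dx":-25,"dy":50,"dz":0,"wx":0,"wy":0,"wz":0},{"claw":-1,"dx":-40,"dy":85,"dz":0,"wx":0,"wy":0,"wz":0},{"claw":-1,"dx":-55,"dy":120,"dz":0,"wx":0,"wy":0,"wz":0},{"claw":-1,"dx":-70,"dy":155,"dz":0,"wx":0,"wy":0,"wz":0},{"claw":-1,"dx":-85,"dy":190,"dz":0,"wx":0,"wy":0,"wz":0},{"claw":-1,"dx":-100,"dy":225,"dz":0,"wx":0,"wy":0,"wz":0},{"claw":-1,"dx":-115,"dy":260,"dz":0,"wx":0,"wy":0,"wz":0},{"claw":-1,"dx":-130,"dy":295,"dz":0,"wx":0,"wy":0,"wz":0},{"claw":-1,"dx":-145,"dy":330,"dz":0,"wx":0,"wy":0,"wz":0},{"claw":-1,"dx":-155,"dy":365,"dz":0,"wx":0,"wy":0,"wz":0},{"claw":-1,"dx":-165,"dy":400,"dz":0,"wx":0,"wy":0,"wz":0},{"claw":-1,"dx":-170,"dy":425,"dz":0,"wx":0,"wy":0,"wz":0},{"claw":-1,"dx":-172,"dy":440,"dz":0,"wx":0,"wy":0,"wz":0},{"claw":-1,"dx":-172,"dy":445,"dz":-10,"wx":0,"wy":0,"wz":0},{"claw":-1,"dx":-172,"dy":445,"dz":-20,"wx":0,"wy":0,"wz":0},{"claw":-1,"dx":-172,"dy":445,"dz":-20,"wx":0,"wy":0,"wz":0},{"claw":-1,"dx":-172,"dy":445,"dz":-20,"wx":0,"wy":0,"wz":0}]' 40
python3 - <<'E'
from h import *
d=vision.get_image("scene")
cv2.imwrite("pics/scene6.png",cv2.resize(d["pixels"][90:250,120:280],None,fx=3.7,fy=3.7))
E
```

```text
time_s: 8.32
tcp_pos: [0.4464, 0.2877, 0.1206]
tool_rot: [1.0, -0.001, -0.002, 0.001]
force: [-0.0, -0.4, -0.8]
grip_width: 0.0852
```

View pics/scene6.png

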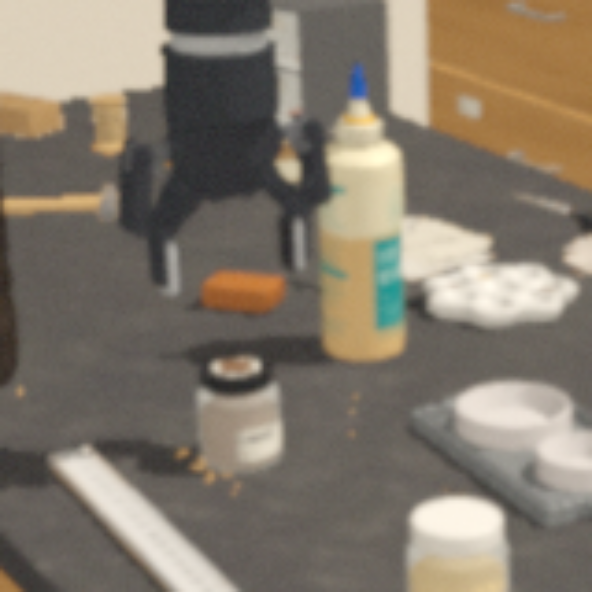

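```bash
python3 -m crank '[{"claw":-1,"dx":0,"dy":0,"dz":-25,"wx":0,"wy":0,"wz":0},{"claw":-1,"dx":0,"dy":0,"dz":-55,"wx":0,"wy":0,"wz":0},{"claw":-1,"dx":0,"dy":0,"dz":-80,"wx":0,"wy":0,"wz":0},{"claw":-1,"dx":0,"dy":0,"dz":-95,"wx":0,"wy":0,"wz":0},{"claw":-1,"dx":0,"dy":0,"dz":-100,"wx":0,"wy":0,"wz":0},{"claw":-1,"dx":0,"dy":0,"dz":-100,"wx":0,"wy":0,"wz":0},{"claw":-1,"dx":0,"dy":0,"dz":-100,"wx":0,"wy":0,"wz":0},{"claw":-1,"dx":0,"dy":0,"dz":-100,"wx":0,"wy":0,"wz":0},{"claw":1,"dx":0,"dy":0,"dz":-100,"wx":0,"wy":0,"wz":0},{"claw":1,"dx":0,"dy":0,"dz":-100,"wx":0,"wy":0,"wz":0},{"claw":1,"dx":0,"dy":0,"dz":-100,"wx":0,"wy":0,"wz":0},{"claw":1,"dx":0,"dy":0,"dz":-100,"wx":0,"wy":0,"wz":0},{"claw":1,"dx":0,"dy":0,"dz":-100,"wx":0,"wy":0,"wz":0},{"claw":1,"dx":0,"dy":0,"dz":-100,"wx":0,"wy":0,"wz":0},{"claw":1,"dx":0,"dy":0,"dz":-100,"wx":0,"wy":0,"wz":0},{"claw":1,"dx":0,"dy":0,"dz":-100,"wx":0,"wy":0,"wz":0}]' 40
```

```text
time_s: 9.7
tcp_pos: [0.4478, 0.2897, 0.0235]
tool_rot: [1.0, 0.0, 0.001, -0.0]
force: [-1.6, 0.1, 6.0]
grip_width: 0.0554
```

```bash
python3 -m crank '[{"claw":1,"dx":0,"dy":0,"dz":10,"wx":0,"wy":0,"wz":0},{"claw":1,"dx":0,"dy":0,"dz":30,"wx":0,"wy":0,"wz":0},{"claw":1,"dx":2,"dy":-5,"dz":60,"wx":0,"wy":0,"wz":0},{"claw":1,"dx":10,"dy":-25,"dz":85,"wx":0,"wy":0,"wz":0},{"claw":1,"dx":20,"dy":-55,"dz":100,"wx":0,"wy":0,"wz":0},{"claw":1,"dx":32,"dy":-90,"dz":105,"wx":0,"wy":0,"wz":0},{"claw":1,"dx":44,"dy":-125,"dz":105,"wx":0,"wy":0,"wz":0},{"claw":1,"dx":56,"dy":-160,"dz":105,"wx":0,"wy":0,"wz":0},{"claw":1,"dx":68,"dy":-195,"dz":105,"wx":0,"wy":0,"wz":0},{"claw":1,"dx":80,"dy":-230,"dz":105,"wx":0,"wy":0,"wz":0},{"claw":1,"dx":92,"dy":-265,"dz":105,"wx":0,"wy":0,"wz":0},{"claw":1,"dx":104,"dy":-300,"dz":105,"wx":0,"wy":0,"wz":0},{"claw":1,"dx":116,"dy":-335,"dz":105,"wx":0,"wy":0,"wz":0},{"claw":1,"dx":128,"dy":-370,"dz":105,"wx":0,"wy":0,"wz":0},{"claw":1,"dx":140,"dy":-405,"dz":105,"wx":0,"wy":0,"wz":0},{"claw":1,"dx":152,"dy":-440,"dz":105,"wx":0,"wy":0,"wz":0},{"claw":1,"dx":162,"dy":-475,"dz":105,"wx":0,"wy":0,"wz":0},{"claw":1,"dx":170,"dy":-505,"dz":105,"wx":0,"wy":0,"wz":0},{"claw":1,"dx":174,"dy":-526,"dz":105,"wx":0,"wy":0,"wz":0},{"claw":1,"dx":174,"dy":-536,"dz":100,"wx":0,"wy":0,"wz":0}]'
python3 -m crank '[{"claw":1,"dx":0,"dy":0,"dz":-20,"wx":0,"wy":0,"wz":0},{"claw":1,"dx":0,"dy":0,"dz":-45,"wx":0,"wy":0,"wz":0},{"claw":1,"dx":0,"dy":0,"dz":-60,"wx":0,"wy":0,"wz":0},{"claw":1,"dx":0,"dy":0,"dz":-60,"wx":0,"wy":0,"wz":0},{"claw":1,"dx":0,"dy":0,"dz":-60,"wx":0,"wy":0,"wz":0},{"claw":1,"dx":0,"dy":0,"dz":-60,"wx":0,"wy":0,"wz":0}]'
python3 - <<'E'
from h import *
d=vision.get_image("scene"); a=proj(d,[[.619,-.24,.06]])[0].astype(int)
cv2.imwrite("pics/scene7.png",cv2.resize(d["pixels"][a[1]-60:a[1]+60,a[0]-60:a[0]+60],None,fx=5,fy=5))
print(cyl(d,(.621,-.247),.0285,.05,.075))
E
```

```text
time_s: 11.37
tcp_pos: [0.6225, -0.2504, 0.1236]
tool_rot: [1.0, -0.001, 0.001, 0.001]
force: [0.8, -0.3, -0.4]
grip_width: 0.0554
time_s: 11.87
tcp_pos: [0.6219, -0.2463, 0.0634]
tool_rot: [1.0, 0.0, 0.001, 0.0]
force: [0.7, -0.4, -0.5]
grip_width: 0.0553
(array([ 0.6208, -0.2454]), np.int64(292))
```

View pics/scene7.png

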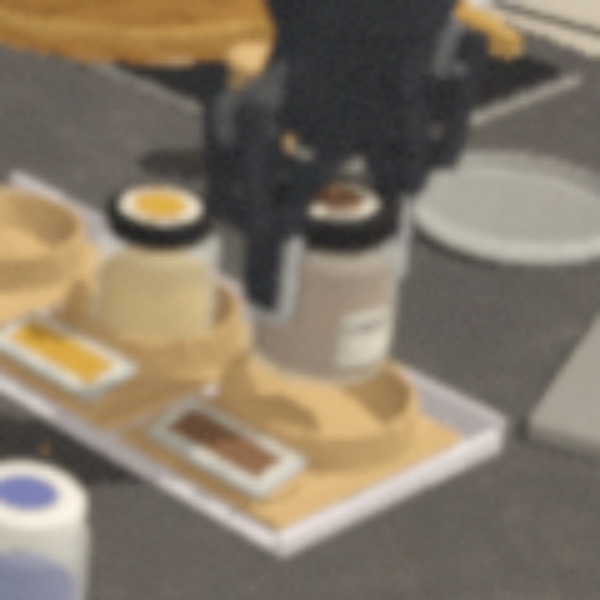

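```bash
python3 -m crank '[{"claw":1,"dx":0,"dy":-2,"dz":-5,"wx":0,"wy":0,"wz":0},{"claw":1,"dx":0,"dy":-2,"dz":-10,"wx":0,"wy":0,"wz":0},{"claw":1,"dx":0,"dy":-2,"dz":-15,"wx":0,"wy":0,"wz":0},{"claw":1,"dx":0,"dy":-2,"dz":-20,"wx":0,"wy":0,"wz":0},{"claw":1,"dx":0,"dy":-2,"dz":-24,"wx":0,"wy":0,"wz":0},{"claw":1,"dx":0,"dy":-2,"dz":-28,"wx":0,"wy":0,"wz":0},{"claw":1,"dx":0,"dy":-2,"dz":-30,"wx":0,"wy":0,"wz":0},{"claw":1,"dx":0,"dy":-2,"dz":-31,"wx":0,"wy":0,"wz":0},{"claw":1,"dx":0,"dy":-2,"dz":-31,"wx":0,"wy":0,"wz":0},{"claw":1,"dx":0,"dy":-2,"dz":-31,"wx":0,"wy":0,"wz":0}]'
```

```text
time_s: 12.75
tcp_pos: [0.621, -0.2485, 0.0325]
tool_rot: [1.0, 0.0, -0.0, 0.0]
force: [-3.8, 2.3, 9.3]
grip_width: 0.0553
```

```bash
python3 -m crank '[{"claw":0.2,"dx":0,"dy":0,"dz":0,"wx":0,"wy":0,"wz":0},{"claw":-0.2,"dx":0,"dy":0,"dz":0,"wx":0,"wy":0,"wz":0},{"claw":-0.6,"dx":0,"dy":0,"dz":0,"wx":0,"wy":0,"wz":0},{"claw":-1,"dx":0,"dy":0,"dz":0,"wx":0,"wy":0,"wz":0},{"claw":-1,"dx":0,"dy":0,"dz":0,"wx":0,"wy":0,"wz":0},{"claw":-1,"dx":0,"dy":0,"dz":0,"wx":0,"wy":0,"wz":0},{"claw":-1,"dx":0,"dy":0,"dz":5,"wx":0,"wy":0,"wz":0},{"claw":-1,"dx":0,"dy":0,"dz":20,"wx":0,"wy":0,"wz":0},{"claw":-1,"dx":0,"dy":0,"dz":45,"wx":0,"wy":0,"wz":0},{"claw":-1,"dx":0,"dy":0,"dz":80,"wx":0,"wy":0,"wz":0},{"claw":-1,"dx":-15,"dy":-2,"dz":95,"wx":0,"wy":0,"wz":0},{"claw":-1,"dx":-45,"dy":-8,"dz":95,"wx":0,"wy":0,"wz":0},{"claw":-1,"dx":-80,"dy":-14,"dz":95,"wx":0,"wy":0,"wz":0},{"claw":-1,"dx":-115,"dy":-20,"dz":95,"wx":0,"wy":0,"wz":0},{"claw":-1,"dx":-150,"dy":-26,"dz":95,"wx":0,"wy":0,"wz":0},{"claw":-1,"dx":-175,"dy":-31,"dz":95,"wx":0,"wy":0,"wz":0},{"claw":-1,"dx":-185,"dy":-31,"dz":90,"wx":0,"wy":0,"wz":0},{"claw":-1,"dx":-185,"dy":-31,"dz":70,"wx":0,"wy":0,"wz":0},{"claw":-1,"dx":-185,"dy":-31,"dz":70,"wx":0,"wy":0,"wz":0},{"claw":-1,"dx":-185,"dy":-31,"dz":70,"wx":0,"wy":0,"wz":0}]'
python3 - <<'E'
from h import *
d=vision.get_image("scene"); 
cv2.imwrite("pics/scene8.png",cv2.resize(d["pixels"][190:350,270:430],None,fx=3.7,fy=3.7))
print(cyl(d,(.621,-.247),.0285,.03,.065))
Q=cloud(d).reshape(-1,3);k=(np.hypot(Q[:,0]-.621,Q[:,1]+.248)<.02)&(Q[:,2]>.05)&(Q[:,2]<.09);print(np.median(Q[k],0))
E
```

```text
time_s: 14.42
tcp_pos: [0.4358, -0.2793, 0.1011]
tool_rot: [1.0, -0.0, -0.001, -0.001]
force: [-0.5, 0.6, 0.5]
grip_width: 0.0854
(array([ 0.6205, -0.2473]), np.int64(483))
[ 0.62021508 -0.24792119  0.07704357]
```

View pics/scene8.png

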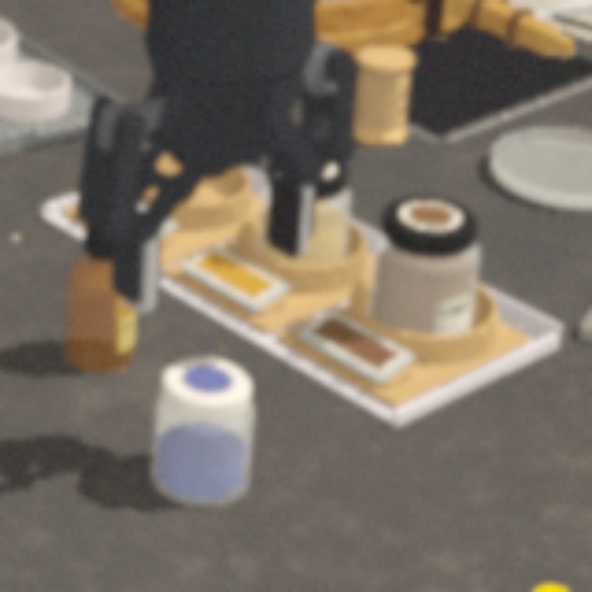

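```bash
python3 -m crank '[{"claw":-1,"dx":0,"dy":0,"dz":-25,"wx":0,"wy":0,"wz":0},{"claw":-1,"dx":0,"dy":0,"dz":-50,"wx":0,"wy":0,"wz":0},{"claw":-1,"dx":0,"dy":0,"dz":-70,"wx":0,"wy":0,"wz":0},{"claw":-1,"dx":0,"dy":0,"dz":-79,"wx":0,"wy":0,"wz":0},{"claw":-1,"dx":0,"dy":0,"dz":-79,"wx":0,"wy":0,"wz":0},{"claw":-1,"dx":0,"dy":0,"dz":-79,"wx":0,"wy":0,"wz":0},{"claw":-1,"dx":0,"dy":0,"dz":-79,"wx":0,"wy":0,"wz":0},{"claw":1,"dx":0,"dy":0,"dz":-79,"wx":0,"wy":0,"wz":0},{"claw":1,"dx":0,"dy":0,"dz":-79,"wx":0,"wy":0,"wz":0},{"claw":1,"dx":0,"dy":0,"dz":-79,"wx":0,"wy":0,"wz":0},{"claw":1,"dx":0,"dy":0,"dz":-79,"wx":0,"wy":0,"wz":0},{"claw":1,"dx":0,"dy":0,"dz":-79,"wx":0,"wy":0,"wz":0},{"claw":1,"dx":0,"dy":0,"dz":-79,"wx":0,"wy":0,"wz":0},{"claw":1,"dx":0,"dy":0,"dz":-79,"wx":0,"wy":0,"wz":0},{"claw":1,"dx":0,"dy":0,"dz":-79,"wx":0,"wy":0,"wz":0}]' 40
```

```text
time_s: 15.72
tcp_pos: [0.4366, -0.2801, 0.0233]
tool_rot: [1.0, -0.0, 0.0, 0.001]
force: [-0.7, 0.4, 6.3]
grip_width: 0.0457
```

```bash
python3 -m crank '[{"claw":1,"dx":0,"dy":0,"dz":10,"wx":0,"wy":0,"wz":0},{"claw":1,"dx":0,"dy":0,"dz":30,"wx":0,"wy":0,"wz":0},{"claw":1,"dx":5,"dy":0,"dz":60,"wx":0,"wy":0,"wz":0},{"claw":1,"dx":20,"dy":5,"dz":90,"wx":0,"wy":0,"wz":0},{"claw":1,"dx":45,"dy":20,"dz":110,"wx":0,"wy":0,"wz":0},{"claw":1,"dx":70,"dy":40,"dz":115,"wx":0,"wy":0,"wz":0},{"claw":1,"dx":90,"dy":65,"dz":115,"wx":0,"wy":0,"wz":0},{"claw":1,"dx":110,"dy":92,"dz":115,"wx":0,"wy":0,"wz":0},{"claw":1,"dx":130,"dy":120,"dz":115,"wx":0,"wy":0,"wz":0},{"claw":1,"dx":148,"dy":150,"dz":115,"wx":0,"wy":0,"wz":0},{"claw":1,"dx":162,"dy":180,"dz":115,"wx":0,"wy":0,"wz":0},{"claw":1,"dx":174,"dy":205,"dz":110,"wx":0,"wy":0,"wz":0},{"claw":1,"dx":180,"dy":218,"dz":100,"wx":0,"wy":0,"wz":0},{"claw":1,"dx":180,"dy":218,"dz":75,"wx":0,"wy":0,"wz":0},{"claw":1,"dx":180,"dy":218,"dz":50,"wx":0,"wy":0,"wz":0},{"claw":1,"dx":180,"dy":218,"dz":40,"wx":0,"wy":0,"wz":0},{"claw":1,"dx":180,"dy":218,"dz":40,"wx":0,"wy":0,"wz":0},{"claw":1,"dx":180,"dy":218,"dz":40,"wx":0,"wy":0,"wz":0},{"claw":1,"dx":180,"dy":218,"dz":40,"wx":0,"wy":0,"wz":0}]'
python3 - <<'E'
from h import *
d=vision.get_image("scene"); a=proj(d,[[.619,-.08,.06]])[0].astype(int)
cv2.imwrite("pics/scene9.png",cv2.resize(d["pixels"][a[1]-60:a[1]+60,a[0]-60:a[0]+60],None,fx=5,fy=5))
print(cyl(d,(.616,-.062),.024,.048,.065))
E
```

```text
time_s: 17.3
tcp_pos: [0.6172, -0.0624, 0.0636]
tool_rot: [1.0, -0.0, 0.001, 0.0]
force: [-0.6, 0.6, -1.3]
grip_width: 0.0454
(array([ 0.6178, -0.0631]), np.int64(141))
```

View pics/scene9.png

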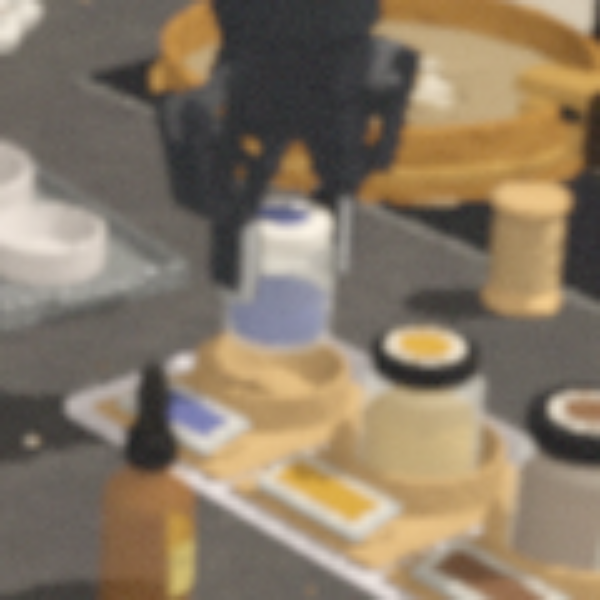

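Jar centre at crop x≈280 over the mouth centre ≈278; aligned. Lowering.

```bash
python3 -m crank '[{"claw":1,"dx":-1,"dy":0,"dz":-5,"wx":0,"wy":0,"wz":0},{"claw":1,"dx":-1,"dy":0,"dz":-10,"wx":0,"wy":0,"wz":0},{"claw":1,"dx":-1,"dy":0,"dz":-15,"wx":0,"wy":0,"wz":0},{"claw":1,"dx":-1,"dy":0,"dz":-20,"wx":0,"wy":0,"wz":0},{"claw":1,"dx":-1,"dy":0,"dz":-24,"wx":0,"wy":0,"wz":0},{"claw":1,"dx":-1,"dy":0,"dz":-28,"wx":0,"wy":0,"wz":0},{"claw":1,"dx":-1,"dy":0,"dz":-30,"wx":0,"wy":0,"wz":0},{"claw":1,"dx":-1,"dy":0,"dz":-31,"wx":0,"wy":0,"wz":0},{"claw":1,"dx":-1,"dy":0,"dz":-31,"wx":0,"wy":0,"wz":0},{"claw":1,"dx":-1,"dy":0,"dz":-31,"wx":0,"wy":0,"wz":0}]'
```

```text
time_s: 18.18
tcp_pos: [0.615, -0.0616, 0.0323]
tool_rot: [1.0, 0.0, -0.0, 0.0]
force: [-4.3, 0.6, 8.3]
grip_width: 0.046
```

```bash
python3 -m crank '[{"claw":0.2,"dx":0,"dy":0,"dz":0,"wx":0,"wy":0,"wz":0},{"claw":-0.2,"dx":0,"dy":0,"dz":0,"wx":0,"wy":0,"wz":0},{"claw":-0.6,"dx":0,"dy":0,"dz":0,"wx":0,"wy":0,"wz":0},{"claw":-1,"dx":0,"dy":0,"dz":0,"wx":0,"wy":0,"wz":0},{"claw":-1,"dx":0,"dy":0,"dz":0,"wx":0,"wy":0,"wz":0},{"claw":-1,"dx":0,"dy":0,"dz":0,"wx":0,"wy":0,"wz":0},{"claw":-1,"dx":0,"dy":0,"dz":5,"wx":0,"wy":0,"wz":0},{"claw":-1,"dx":0,"dy":0,"dz":20,"wx":0,"wy":0,"wz":0},{"claw":-1,"dx":0,"dy":0,"dz":45,"wx":0,"wy":0,"wz":0},{"claw":-1,"dx":0,"dy":0,"dz":80,"wx":0,"wy":0,"wz":0},{"claw":-1,"dx":-15,"dy":5,"dz":95,"wx":0,"wy":0,"wz":0},{"claw":-1,"dx":-45,"dy":15,"dz":95,"wx":0,"wy":0,"wz":0},{"claw":-1,"dx":-80,"dy":25,"dz":95,"wx":0,"wy":0,"wz":0},{"claw":-1,"dx":-115,"dy":35,"dz":95,"wx":0,"wy":0,"wz":0},{"claw":-1,"dx":-150,"dy":45,"dz":95,"wx":0,"wy":0,"wz":0},{"claw":-1,"dx":-170,"dy":52,"dz":95,"wx":0,"wy":0,"wz":0},{"claw":-1,"dx":-178,"dy":52.5,"dz":90,"wx":0,"wy":0,"wz":0},{"claw":-1,"dx":-178,"dy":52.5,"dz":80,"wx":0,"wy":0,"wz":0},{"claw":-1,"dx":-178,"dy":52.5,"dz":80,"wx":0,"wy":0,"wz":0},{"claw":-1,"dx":-178,"dy":52.5,"dz":80,"wx":0,"wy":0,"wz":0}]'
python3 - <<'E'
from h import *
d=vision.get_image("scene"); 
cv2.imwrite("pics/scene10.png",cv2.resize(d["pixels"][150:350,190:430],None,fx=3.2,fy=3.2))
print(cyl(d,(.616,-.062),.024,.03,.055),cyl(d,(.437,-.0095),.03,.01,.055),cyl(d,(.4675,-.16),.0185,.01,.058))
Q=cloud(d).reshape(-1,3);k=(np.hypot(Q[:,0]-.616,Q[:,1]+.062)<.02)&(Q[:,2]>.045)&(Q[:,2]<.09);print(np.median(Q[k],0))
E
```

```text
time_s: 19.85
tcp_pos: [0.4373, -0.0091, 0.1115]
tool_rot: [1.0, 0.0, -0.0, -0.0]
force: [0.3, 0.6, -0.3]
grip_width: 0.0855
(array([ 0.6166, -0.0616]), np.int64(225)) (array([ 0.4376, -0.0096]), np.int64(532)) (array([ 0.468 , -0.1603]), np.int64(417))
[ 0.61152484 -0.06609885  0.06445161]
```

View pics/scene10.png

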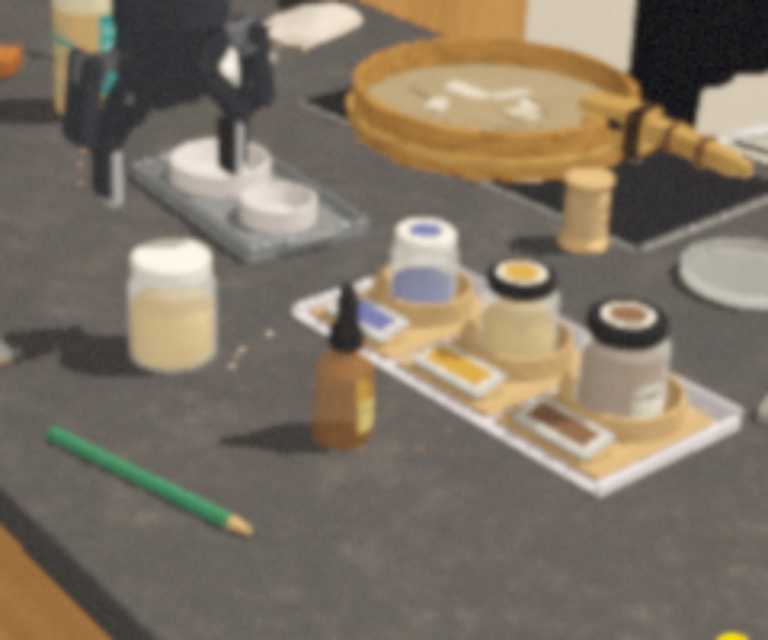

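```bash
python3 -m crank '[{"claw":-1,"dx":0,"dy":0,"dz":-25,"wx":0,"wy":0,"wz":0},{"claw":-1,"dx":0,"dy":0,"dz":-50,"wx":0,"wy":0,"wz":0},{"claw":-1,"dx":0,"dy":0,"dz":-75,"wx":0,"wy":0,"wz":0},{"claw":-1,"dx":0,"dy":0,"dz":-89,"wx":0,"wy":0,"wz":0},{"claw":-1,"dx":0,"dy":0,"dz":-89,"wx":0,"wy":0,"wz":0},{"claw":-1,"dx":0,"dy":0,"dz":-89,"wx":0,"wy":0,"wz":0},{"claw":-1,"dx":0,"dy":0,"dz":-89,"wx":0,"wy":0,"wz":0},{"claw":1,"dx":0,"dy":0,"dz":-89,"wx":0,"wy":0,"wz":0},{"claw":1,"dx":0,"dy":0,"dz":-89,"wx":0,"wy":0,"wz":0},{"claw":1,"dx":0,"dy":0,"dz":-89,"wx":0,"wy":0,"wz":0},{"claw":1,"dx":0,"dy":0,"dz":-89,"wx":0,"wy":0,"wz":0},{"claw":1,"dx":0,"dy":0,"dz":-89,"wx":0,"wy":0,"wz":0},{"claw":1,"dx":0,"dy":0,"dz":-89,"wx":0,"wy":0,"wz":0},{"claw":1,"dx":0,"dy":0,"dz":-89,"wx":0,"wy":0,"wz":0},{"claw":1,"dx":0,"dy":0,"dz":-89,"wx":0,"wy":0,"wz":0}]' 40
python3 - <<'E'
from h import *
d=dict(np.load("scene0.npz"))
print(cyl(d,(.628,.212),.042,.015,.024),cyl(d,(.62,.118),.0305,.015,.024))
E
```

```text
time_s: 21.15
tcp_pos: [0.4381, -0.0093, 0.0236]
tool_rot: [1.0, -0.0, 0.001, 0.0]
force: [-1.6, 0.1, 8.8]
grip_width: 0.0585
(array([0.628 , 0.2117]), np.int64(207)) (array([0.6202, 0.1175]), np.int64(161))
```

```bash
python3 -m crank '[{"claw":1,"dx":0,"dy":0,"dz":10,"wx":0,"wy":0,"wz":0},{"claw":1,"dx":0,"dy":0,"dz":30,"wx":0,"wy":0,"wz":0},{"claw":1,"dx":5,"dy":5,"dz":60,"wx":0,"wy":0,"wz":0},{"claw":1,"dx":20,"dy":20,"dz":75,"wx":0,"wy":0,"wz":0},{"claw":1,"dx":40,"dy":45,"dz":80,"wx":0,"wy":0,"wz":0},{"claw":1,"dx":65,"dy":70,"dz":80,"wx":0,"wy":0,"wz":0},{"claw":1,"dx":90,"dy":95,"dz":80,"wx":0,"wy":0,"wz":0},{"claw":1,"dx":115,"dy":120,"dz":80,"wx":0,"wy":0,"wz":0},{"claw":1,"dx":140,"dy":145,"dz":80,"wx":0,"wy":0,"wz":0},{"claw":1,"dx":160,"dy":170,"dz":80,"wx":0,"wy":0,"wz":0},{"claw":1,"dx":178,"dy":195,"dz":80,"wx":0,"wy":0,"wz":0},{"claw":1,"dx":188,"dy":215,"dz":75,"wx":0,"wy":0,"wz":0},{"claw":1,"dx":190,"dy":222,"dz":60,"wx":0,"wy":0,"wz":0},{"claw":1,"dx":190,"dy":222,"dz":40,"wx":0,"wy":0,"wz":0},{"claw":1,"dx":190,"dy":222,"dz":40,"wx":0,"wy":0,"wz":0},{"claw":1,"dx":190,"dy":222,"dz":40,"wx":0,"wy":0,"wz":0},{"claw":1,"dx":190,"dy":222,"dz":40,"wx":0,"wy":0,"wz":0}]'
python3 - <<'E'
from h import *
d=vision.get_image("scene"); a=proj(d,[[.62,.18,.06]])[0].astype(int)
cv2.imwrite("pics/scene11.png",cv2.resize(d["pixels"][a[1]-60:a[1]+60,a[0]-60:a[0]+60],None,fx=5,fy=5))
print(cyl(d,(.628,.212),.03,.05,.075))
E
```

```text
time_s: 22.57
tcp_pos: [0.6269, 0.2121, 0.0626]
tool_rot: [1.0, -0.0, -0.0, 0.0]
force: [1.1, 1.4, -1.6]
grip_width: 0.0585
(array([0.6269, 0.2116]), np.int64(196))
```

View pics/scene11.png

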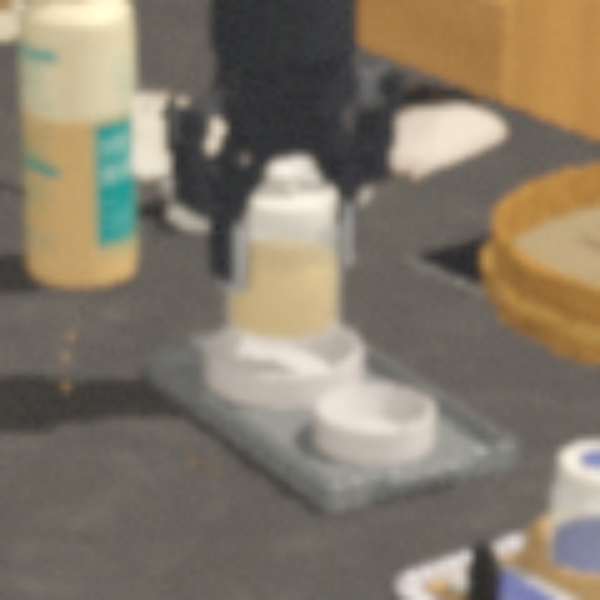

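Jar centre at crop x≈285, mouth centre ≈285. Lowering 30 mm.

```bash
python3 -m crank '[{"claw":1,"dx":0,"dy":0,"dz":-5,"wx":0,"wy":0,"wz":0},{"claw":1,"dx":0,"dy":0,"dz":-10,"wx":0,"wy":0,"wz":0},{"claw":1,"dx":0,"dy":0,"dz":-15,"wx":0,"wy":0,"wz":0},{"claw":1,"dx":0,"dy":0,"dz":-20,"wx":0,"wy":0,"wz":0},{"claw":1,"dx":0,"dy":0,"dz":-24,"wx":0,"wy":0,"wz":0},{"claw":1,"dx":0,"dy":0,"dz":-28,"wx":0,"wy":0,"wz":0},{"claw":1,"dx":0,"dy":0,"dz":-29.5,"wx":0,"wy":0,"wz":0},{"claw":1,"dx":0,"dy":0,"dz":-30,"wx":0,"wy":0,"wz":0},{"claw":1,"dx":0,"dy":0,"dz":-30,"wx":0,"wy":0,"wz":0},{"claw":1,"dx":0,"dy":0,"dz":-30,"wx":0,"wy":0,"wz":0}]'
```

```text
time_s: 23.45
tcp_pos: [0.6271, 0.2128, 0.0337]
tool_rot: [1.0, 0.0, -0.0, 0.0]
force: [-4.0, -0.7, 9.3]
grip_width: 0.0587
```

```bash
python3 -m crank '[{"claw":0.2,"dx":0,"dy":0,"dz":0,"wx":0,"wy":0,"wz":0},{"claw":-0.2,"dx":0,"dy":0,"dz":0,"wx":0,"wy":0,"wz":0},{"claw":-0.6,"dx":0,"dy":0,"dz":0,"wx":0,"wy":0,"wz":0},{"claw":-1,"dx":0,"dy":0,"dz":0,"wx":0,"wy":0,"wz":0},{"claw":-1,"dx":0,"dy":0,"dz":0,"wx":0,"wy":0,"wz":0},{"claw":-1,"dx":0,"dy":0,"dz":0,"wx":0,"wy":0,"wz":0},{"claw":-1,"dx":0,"dy":0,"dz":5,"wx":0,"wy":0,"wz":0},{"claw":-1,"dx":0,"dy":0,"dz":20,"wx":0,"wy":0,"wz":0},{"claw":-1,"dx":0,"dy":0,"dz":45,"wx":0,"wy":0,"wz":0},{"claw":-1,"dx":0,"dy":0,"dz":80,"wx":0,"wy":0,"wz":0},{"claw":-1,"dx":0,"dy":-5,"dz":110,"wx":0,"wy":0,"wz":0},{"claw":-1,"dx":-15,"dy":-30,"dz":120,"wx":0,"wy":0,"wz":0},{"claw":-1,"dx":-30,"dy":-65,"dz":120,"wx":0,"wy":0,"wz":0},{"claw":-1,"dx":-45,"dy":-100,"dz":120,"wx":0,"wy":0,"wz":0},{"claw":-1,"dx":-60,"dy":-135,"dz":120,"wx":0,"wy":0,"wz":0},{"claw":-1,"dx":-75,"dy":-170,"dz":120,"wx":0,"wy":0,"wz":0},{"claw":-1,"dx":-90,"dy":-205,"dz":120,"wx":0,"wy":0,"wz":0},{"claw":-1,"dx":-105,"dy":-240,"dz":120,"wx":0,"wy":0,"wz":0},{"claw":-1,"dx":-120,"dy":-275,"dz":120,"wx":0,"wy":0,"wz":0},{"claw":-1,"dx":-135,"dy":-310,"dz":120,"wx":0,"wy":0,"wz":0}]'
python3 -m crank '[{"claw":-1,"dx":-12,"dy":-30,"dz":0,"wx":0,"wy":0,"wz":0},{"claw":-1,"dx":-20,"dy":-50,"dz":0,"wx":0,"wy":0,"wz":0},{"claw":-1,"dx":-25,"dy":-60,"dz":0,"wx":0,"wy":0,"wz":0},{"claw":-1,"dx":-25,"dy":-62.5,"dz":0,"wx":0,"wy":0,"wz":0},{"claw":-1,"dx":-25,"dy":-62.5,"dz":-10,"wx":0,"wy":0,"wz":0},{"claw":-1,"dx":-25,"dy":-62.5,"dz":-10,"wx":0,"wy":0,"wz":0},{"claw":-1,"dx":-25,"dy":-62.5,"dz":-10,"wx":0,"wy":0,"wz":0}]'
python3 - <<'E'
from h import *
d=vision.get_image("scene"); 
cv2.imwrite("pics/scene12.png",cv2.resize(d["pixels"][150:350,190:430],None,fx=3.2,fy=3.2))
print(cyl(d,(.628,.212),.03,.03,.062),cyl(d,(.4675,-.16),.0185,.01,.058))
Q=cloud(d).reshape(-1,3);k=(np.hypot(Q[:,0]-.628,Q[:,1]-.2125)<.02)&(Q[:,2]>.06)&(Q[:,2]<.1);print(np.median(Q[k],0))
E
```

```text
time_s: 25.12
tcp_pos: [0.4916, -0.0986, 0.1528]
tool_rot: [1.0, 0.0, 0.0, 0.0]
force: [0.4, -1.3, 0.0]
grip_width: 0.0855
time_s: 25.7
tcp_pos: [0.4672, -0.1581, 0.1414]
tool_rot: [1.0, 0.001, -0.001, -0.001]
force: [-0.1, 0.3, 0.1]
grip_width: 0.0853
(array([0.6274, 0.2125]), np.int64(202)) (array([ 0.4678, -0.1601]), np.int64(416))
[0.62676571 0.20975456 0.08249255]
```

View pics/scene12.png

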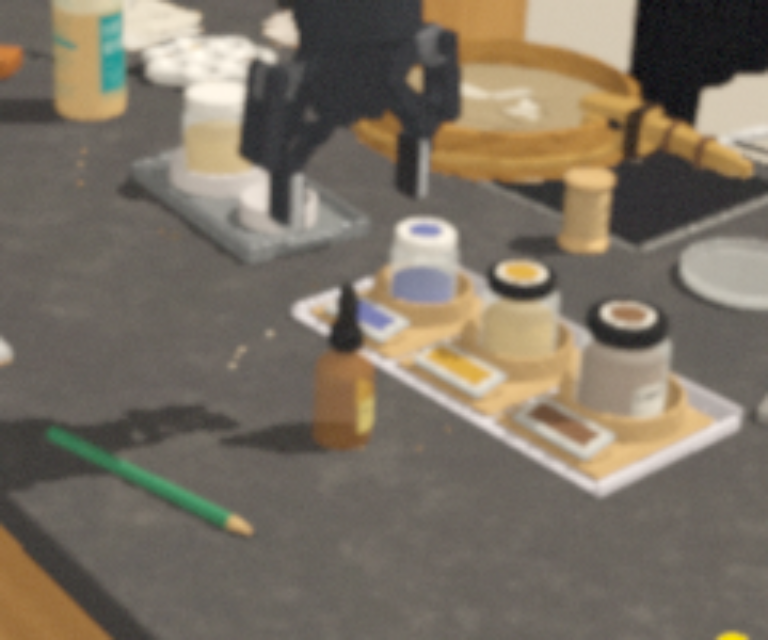

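```bash
python3 -m crank '[{"claw":-1,"dx":0,"dy":0,"dz":-20,"wx":0,"wy":0,"wz":0},{"claw":-1,"dx":0,"dy":0,"dz":-45,"wx":0,"wy":0,"wz":0},{"claw":-1,"dx":0,"dy":0,"dz":-70,"wx":0,"wy":0,"wz":0},{"claw":-1,"dx":0,"dy":0,"dz":-90,"wx":0,"wy":0,"wz":0},{"claw":-1,"dx":0,"dy":0,"dz":-99,"wx":0,"wy":0,"wz":0},{"claw":-1,"dx":0,"dy":0,"dz":-99,"wx":0,"wy":0,"wz":0},{"claw":-1,"dx":0,"dy":0,"dz":-99,"wx":0,"wy":0,"wz":0}]' 30
python3 - <<'E'
from h import *
d=vision.get_image("scene"); 
cv2.imwrite("pics/scene13.png",cv2.resize(d["pixels"][190:310,230:380],None,fx=4.5,fy=4.5))
E
```

```text
time_s: 26.33
tcp_pos: [0.4676, -0.1591, 0.0434]
tool_rot: [1.0, 0.001, -0.0, -0.0]
force: [0.1, -0.0, -0.0]
grip_width: 0.0856
```

View pics/scene13.png

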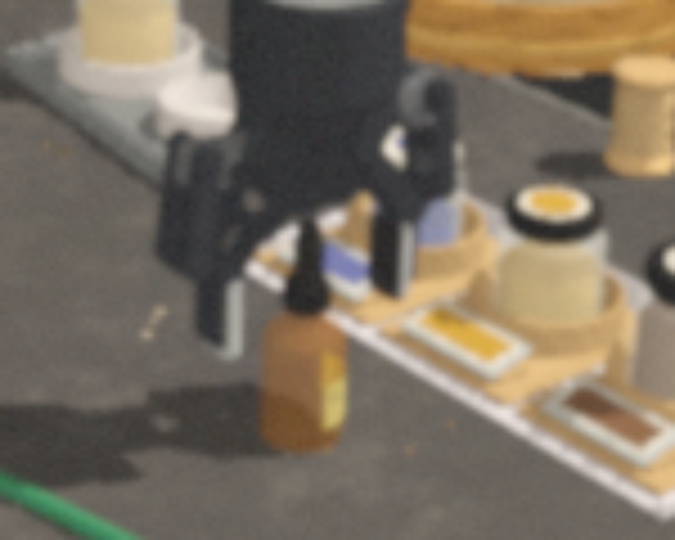

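```bash
python3 -m crank '[{"claw":-1,"dx":0,"dy":-0.5,"dz":-2,"wx":0,"wy":0,"wz":0},{"claw":0,"dx":0,"dy":-0.5,"dz":-2,"wx":0,"wy":0,"wz":0},{"claw":1,"dx":0,"dy":-0.5,"dz":-2,"wx":0,"wy":0,"wz":0},{"claw":1,"dx":0,"dy":-0.5,"dz":-2,"wx":0,"wy":0,"wz":0},{"claw":1,"dx":0,"dy":-0.5,"dz":-2,"wx":0,"wy":0,"wz":0},{"claw":1,"dx":0,"dy":-0.5,"dz":-2,"wx":0,"wy":0,"wz":0},{"claw":1,"dx":0,"dy":-0.5,"dz":-2,"wx":0,"wy":0,"wz":0},{"claw":1,"dx":0,"dy":-0.5,"dz":-2,"wx":0,"wy":0,"wz":0},{"claw":1,"dx":0,"dy":-0.5,"dz":-2,"wx":0,"wy":0,"wz":0},{"claw":1,"dx":0,"dy":-0.5,"dz":-2,"wx":0,"wy":0,"wz":0},{"claw":1,"dx":0,"dy":-0.5,"dz":-2,"wx":0,"wy":0,"wz":0},{"claw":1,"dx":0,"dy":-0.5,"dz":-2,"wx":0,"wy":0,"wz":0}]' 30
python3 -m crank '[{"claw":1,"dx":0,"dy":0,"dz":5,"wx":0,"wy":0,"wz":0},{"claw":1,"dx":0,"dy":0,"dz":15,"wx":0,"wy":0,"wz":0},{"claw":1,"dx":0,"dy":0,"dz":30,"wx":0,"wy":0,"wz":0},{"claw":1,"dx":0,"dy":0,"dz":30,"wx":0,"wy":0,"wz":0}]'
python3 - <<'E'
from h import *
d=vision.get_image("scene"); 
cv2.imwrite("pics/scene14.png",cv2.resize(d["pixels"][190:310,230:380],None,fx=4.5,fy=4.5))
E
```

```text
time_s: 27.38
tcp_pos: [0.4675, -0.1602, 0.0418]
tool_rot: [1.0, -0.0, 0.0, 0.0]
force: [-0.6, 1.2, 5.4]
grip_width: 0.0343
time_s: 27.72
tcp_pos: [0.4689, -0.1609, 0.0738]
tool_rot: [1.0, 0.0, 0.002, 0.001]
force: [1.5, -0.4, -0.5]
grip_width: 0.0341
```

View pics/scene14.png

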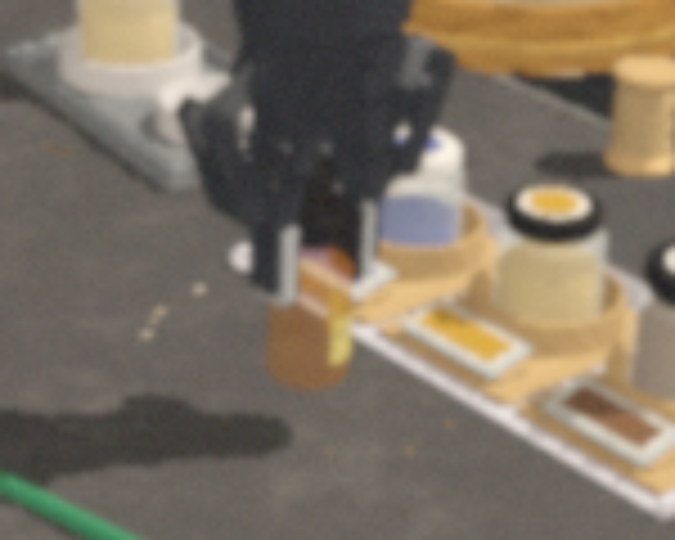

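```bash
python3 -m crank '[{"claw":1,"dx":0,"dy":5,"dz":20,"wx":0,"wy":0,"wz":0},{"claw":1,"dx":8,"dy":20,"dz":45,"wx":0,"wy":0,"wz":0},{"claw":1,"dx":20,"dy":45,"dz":60,"wx":0,"wy":0,"wz":0},{"claw":1,"dx":35,"dy":70,"dz":65,"wx":0,"wy":0,"wz":0},{"claw":1,"dx":50,"dy":95,"dz":65,"wx":0,"wy":0,"wz":0},{"claw":1,"dx":65,"dy":120,"dz":65,"wx":0,"wy":0,"wz":0},{"claw":1,"dx":80,"dy":145,"dz":65,"wx":0,"wy":0,"wz":0},{"claw":1,"dx":95,"dy":170,"dz":65,"wx":0,"wy":0,"wz":0},{"claw":1,"dx":110,"dy":195,"dz":65,"wx":0,"wy":0,"wz":0},{"claw":1,"dx":125,"dy":220,"dz":65,"wx":0,"wy":0,"wz":0},{"claw":1,"dx":138,"dy":245,"dz":60,"wx":0,"wy":0,"wz":0},{"claw":1,"dx":148,"dy":265,"dz":50,"wx":0,"wy":0,"wz":0},{"claw":1,"dx":152.5,"dy":275,"dz":35,"wx":0,"wy":0,"wz":0},{"claw":1,"dx":152.5,"dy":277.5,"dz":20,"wx":0,"wy":0,"wz":0},{"claw":1,"dx":152.5,"dy":277.5,"dz":10,"wx":0,"wy":0,"wz":0},{"claw":1,"dx":152.5,"dy":277.5,"dz":10,"wx":0,"wy":0,"wz":0},{"claw":1,"dx":152.5,"dy":277.5,"dz":10,"wx":0,"wy":0,"wz":0},{"claw":1,"dx":152.5,"dy":277.5,"dz":10,"wx":0,"wy":0,"wz":0}]'
python3 - <<'E'
from h import *
d=vision.get_image("scene"); a=proj(d,[[.62,.13,.06]])[0].astype(int)
cv2.imwrite("pics/scene15.png",cv2.resize(d["pixels"][a[1]-60:a[1]+60,a[0]-60:a[0]+60],None,fx=5,fy=5))
print(cyl(d,(.62,.118),.0185,.045,.075))
E
```

```text
time_s: 29.27
tcp_pos: [0.6201, 0.1168, 0.0818]
tool_rot: [1.0, -0.0, 0.0, 0.0]
force: [0.2, -0.2, -1.1]
grip_width: 0.0344
(array([0.6203, 0.1165]), np.int64(159))
```

View pics/scene15.png

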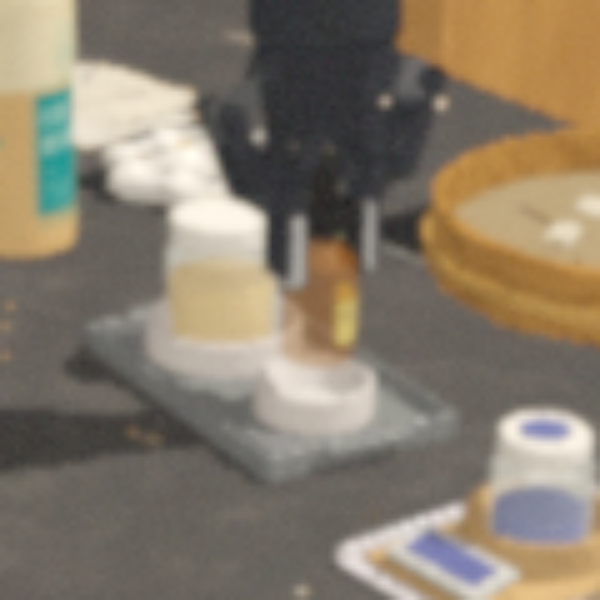

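```bash
python3 -m crank '[{"claw":1,"dx":0,"dy":1,"dz":-5,"wx":0,"wy":0,"wz":0},{"claw":1,"dx":0,"dy":1,"dz":-10,"wx":0,"wy":0,"wz":0},{"claw":1,"dx":0,"dy":1,"dz":-15,"wx":0,"wy":0,"wz":0},{"claw":1,"dx":0,"dy":1,"dz":-20,"wx":0,"wy":0,"wz":0},{"claw":1,"dx":0,"dy":1,"dz":-24,"wx":0,"wy":0,"wz":0},{"claw":1,"dx":0,"dy":1,"dz":-28,"wx":0,"wy":0,"wz":0},{"claw":1,"dx":0,"dy":1,"dz":-29.5,"wx":0,"wy":0,"wz":0},{"claw":1,"dx":0,"dy":1,"dz":-30,"wx":0,"wy":0,"wz":0},{"claw":1,"dx":0,"dy":1,"dz":-30,"wx":0,"wy":0,"wz":0},{"claw":1,"dx":0,"dy":1,"dz":-30,"wx":0,"wy":0,"wz":0}]'
```

```text
time_s: 30.15
tcp_pos: [0.6197, 0.1186, 0.0519]
tool_rot: [1.0, 0.0, -0.0, -0.0]
force: [-2.0, -0.9, 4.3]
grip_width: 0.0341
```

```bash
python3 -m crank '[{"claw":0.3,"dx":0,"dy":0,"dz":0,"wx":0,"wy":0,"wz":0},{"claw":0,"dx":0,"dy":0,"dz":0,"wx":0,"wy":0,"wz":0},{"claw":-0.3,"dx":0,"dy":0,"dz":0,"wx":0,"wy":0,"wz":0},{"claw":-0.7,"dx":0,"dy":0,"dz":0,"wx":0,"wy":0,"wz":0},{"claw":-1,"dx":0,"dy":0,"dz":0,"wx":0,"wy":0,"wz":0},{"claw":-1,"dx":0,"dy":0,"dz":0,"wx":0,"wy":0,"wz":0},{"claw":-1,"dx":0,"dy":0,"dz":0,"wx":0,"wy":0,"wz":0},{"claw":-1,"dx":0,"dy":0,"dz":5,"wx":0,"wy":0,"wz":0},{"claw":-1,"dx":0,"dy":0,"dz":20,"wx":0,"wy":0,"wz":0},{"claw":-1,"dx":0,"dy":0,"dz":45,"wx":0,"wy":0,"wz":0},{"claw":-1,"dx":0,"dy":0,"dz":75,"wx":0,"wy":0,"wz":0},{"claw":-1,"dx":0,"dy":0,"dz":110,"wx":0,"wy":0,"wz":0},{"claw":-1,"dx":-20,"dy":-10,"dz":135,"wx":0,"wy":0,"wz":0},{"claw":-1,"dx":-50,"dy":-25,"dz":150,"wx":0,"wy":0,"wz":0},{"claw":-1,"dx":-85,"dy":-35,"dz":150,"wx":0,"wy":0,"wz":0},{"claw":-1,"dx":-120,"dy":-45,"dz":150,"wx":0,"wy":0,"wz":0},{"claw":-1,"dx":-155,"dy":-55,"dz":150,"wx":0,"wy":0,"wz":0},{"claw":-1,"dx":-190,"dy":-60,"dz":150,"wx":0,"wy":0,"wz":0},{"claw":-1,"dx":-225,"dy":-60,"dz":150,"wx":0,"wy":0,"wz":0},{"claw":-1,"dx":-250,"dy":-60,"dz":150,"wx":0,"wy":0,"wz":0}]'
python3 -m crank '[{"claw":-1,"dx":-10,"dy":0,"dz":0,"wx":0,"wy":0,"wz":0},{"claw":-1,"dx":-10,"dy":0,"dz":0,"wx":0,"wy":0,"wz":0},{"claw":-1,"dx":-10,"dy":0,"dz":0,"wx":0,"wy":0,"wz":0}]'
python3 - <<'E'
from h import *
for n in ("scene","top"):
    d=vision.get_image(n); np.savez(n+"16.npz",**d)
    cv2.imwrite(f"pics/{n}16.png",cv2.resize(d["pixels"][100:350,130:430] if n=="scene" else d["pixels"][130:250,110:430],None,fx=2.4,fy=2.4))
    Q=cloud(d).reshape(-1,3)
    for nm,c,r,h,f in (("blue",(.616,-.062),.024,.058,.009),("ochre",(.619,-.155),.026,.062,.009),("brown",(.621,-.248),.0285,.07,.009),("cream",(.628,.2125),.03,.075,.010)):
        k=(np.hypot(Q[:,0]-c[0],Q[:,1]-c[1])<.016)&(Q[:,2]>h-.01)&(Q[:,2]<h+.03)
        print(n,nm,"top z",np.median(Q[k],0).round(4),"expect",h+f, cyl(d,c,r,.03,h-.01) if n=="scene" else "")
    if n=="scene": print("dropper",cyl(d,(.62,.118),.0185,.03,.07)); k=(np.hypot(Q[:,0]-.62,Q[:,1]-.118)<.02);print("max z",np.nanmax(Q[k,2]),"exp .118")
    o=dict(np.load(n+"0.npz"))
    for dd in (o,d):
        X=cloud(dd).reshape(-1,3);k=(X[:,2]>.05)&(X[:,2]<.235)&(np.hypot(X[:,0]-.63,X[:,1]-.43)<.05);print("glue",X[k].mean(0).round(4),X[k,2].max())
E
```

```text
time_s: 31.82
tcp_pos: [0.3666, 0.0582, 0.2013]
tool_rot: [1.0, -0.0, -0.001, -0.0]
force: [-0.2, 0.5, 0.9]
grip_width: 0.0855
time_s: 32.07
tcp_pos: [0.3613, 0.0583, 0.2021]
tool_rot: [1.0, -0.0, 0.001, 0.0]
force: [-0.0, -0.1, 0.9]
grip_width: 0.0854
scene blue top z [ 0.6154 -0.0634  0.0653] expect 0.067 (array([ 0.6162, -0.0622]), np.int64(156))
scene ochre top z [ 0.6184 -0.1553  0.0694] expect 0.071 (array([ 0.6202, -0.1552]), np.int64(224))
scene brown top z [ 0.6195 -0.249   0.0774] expect 0.079 (array([ 0.6203, -0.2477]), np.int64(398))
scene cream top z [0.6285 0.2109 0.0825] expect 0.08499999999999999 (array([0.6276, 0.213 ]), np.int64(290))
dropper (array([0.6199, 0.119 ]), np.int64(221))
max z 0.1164991880334039 exp .118
glue [0.6211 0.4128 0.1232] 0.23073213386829497
glue [0.6234 0.4123 0.1006] 0.23006521322478707
top blue top z [ 0.6159 -0.0617  0.0661] expect 0.067 
top ochre top z [ 0.6196 -0.1548  0.07  ] expect 0.071 
top brown top z [ 0.6205 -0.2485  0.0782] expect 0.079 
top cream top z [0.6279 0.2135 0.0846] expect 0.08499999999999999 
glue [0.6282 0.4201 0.1503] 0.23313082572421448
glue [0.6282 0.42   0.15  ] 0.23457308807774319
```

View pics/scene16.png

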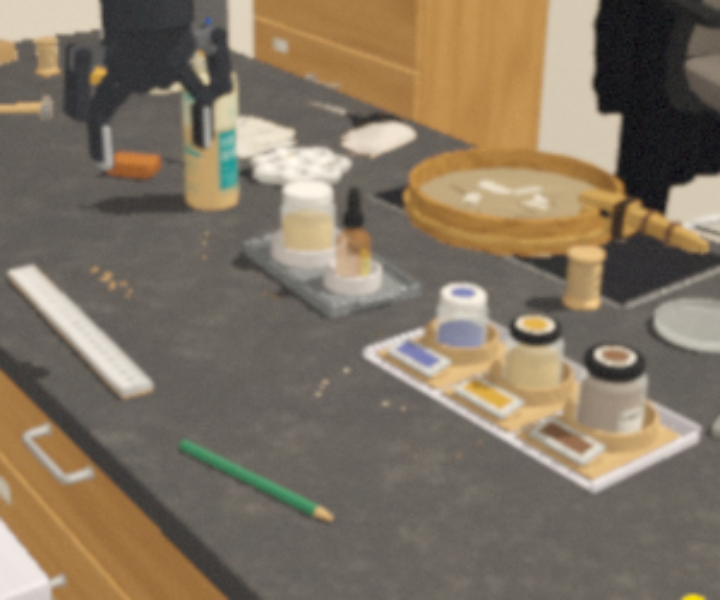

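View pics/top16.png

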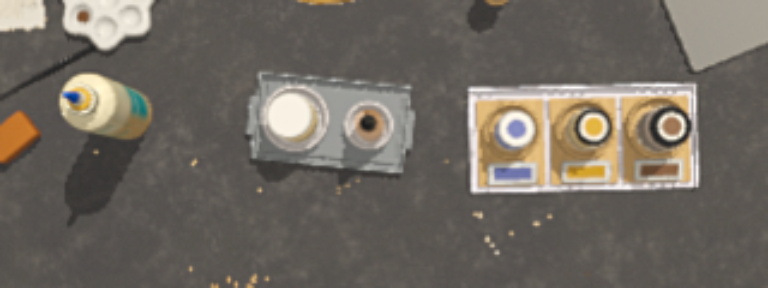

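All five pieces stand seated in their sockets, the glue bottle has not moved, and the gripper is clear.

```bash
python3 -c "
from workcell import job
print(job.job_done())"
```

```text
the job is handed in; nothing more can be done
None
```

I put all five pieces away and handed the job in at about 32 s of the 102 s limit. The ochre, brown and blue jars stand upright in the cups with matching swatches. The cream jar is in the caddy's wide socket and the dropper bottle in the narrow one.

**Seating:** after the last release, jar lid heights read 0.4–1 mm below the fully-seated value in the top view and 1.6–2.5 mm below in the scene view. That is about the cameras' own error, since the bench itself also reads slightly low. The dropper's top read 116.5 mm against 118 mm expected. Each piece had also travelled its exact socket-floor height (9 mm for the cups, 10 mm for the caddy) and showed 3–9 N of contact before I let go.

**Surroundings:** the top view shows the glue bottle still standing within 0.1 mm of where it was. In the scene view the gripper partly hid the bottle, so that reading shifted by 2 mm. The arm ended up clear of everything.

**What disagreed or failed:**
- The two cameras differed by 2–3 mm in y throughout. I worked from differences within one view and corrected over each socket where needed.
- My first move command was refused because a row left out some keys; nothing moved.
- The gripper's opening read 1.5–3 mm under the true diameters, but every grip held.

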